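Lift the hot oven lid with the lid lifter, balanced, onto the cork mat

TASK

The lid of the small curing oven is hot and heavier at one end of its bar, which you cannot see: with the lid lifter from its holder, hook under the bar, find by feel the spot where the lid balances, lift it off level, and set it down gently, flat, in the middle of the round cork mat. Then unhook the lifter and stand it back in its holder. Never let the lid tip noticeably or press hard on it, touch the hot lid and oven only with the lifter, and leave the other things on the bench alone.

Things in the scene. Friction and masses are not known exactly. Their poses are not given: they have to be found in the camera images.
- lifter_grip (a point): Centre of the lid lifter's handle, a dark upright wooden block 26 (x) x 20 (y) x 60 mm tall; grasp it across y. The lifter is loose, 180 g, 160 mm tall, and stands upright in the holder, hook down. z runs up the stem, x the way the hook opens. The hook's carrying face lies 124 mm straight below this point. Poses of the lifter are not given while it is held.
- lifter: Lid lifter: steel C-hook under a stem, 8 mm wide in y, open to +x. Origin: middle of the prong's underside, 130 mm below the handle's centre. Prong: flat, 6 mm thick, x = -16 to 16 mm; lip at its tip 4 mm high, x = 11 to 16; back of the C at x = -16 to -10; inside of the C 32 mm high. The bar is carried on the prong, best at x = 0, straight below the handle.
- lid_bar (a point): Middle of the lid's handle bar, on the bar's axis. The bar is straight and level along y, 8 mm round; its axis is 24 mm above the lid's top face, so 20 mm are free beneath it. It stands on two posts 8 mm round at y = -66 and +66 mm: a hook 8 mm wide fits under it with its middle up to 56 mm either side of this point.
- lid: Hot lid, loose, 0.65 to 0.75 kg: aluminium disc 180 mm wide, 22 mm thick, on a spigot 140 mm wide, 6 mm deep, loose in the oven's mouth. Origin: centre of the disc's lower face, 46 mm below the bar's axis. A heavy block hidden inside puts its balance point up to 49 mm from the middle along the bar (y), either way. Raised at one spot of the bar it tips about the disc's edge on the heavy side.
- oven: Small top-loading curing oven, fixed, grey box 210 x 210 x 80 mm, origin at the centre of its underside; round mouth 150 mm wide and 60 mm deep in its top.
- mat: Round cork mat, fixed, 224 mm in diameter, top 16 mm above its origin (centre of the underside, on the bench). Standing on it the lid rests on its spigot, its origin then 22 mm above the bench.
- holder: Lifter holder, fixed, black block 85 (x) x 65 (y) x 56 mm, origin at the centre of its underside; slot in its top 40 mm (x) by 15 mm (y), 50 mm deep, edges bevelled 6 mm, its floor 6 mm above the bench. The lifter stands in it with its x along the holder's x.
- mouse: Computer mouse, 62 mm across, 31 mm high; leave it alone.
- printed_part: Printed plastic part, 82 mm tall; leave it alone.
- jar: Jar, 56 mm across, 70 mm tall; leave it alone.
- driver: Screwdriver lying on the bench; leave it alone.

How it is judged:
On the way, in this order (a step that is already met when the one before it is completed fails the run):
1. the lid hangs from the lifter alone, clear of the oven by 15 mm or more (contact force between lifter and lid above 3 N and contact force between lid and oven below 0.1 N and z of lid in the frame of oven above 0.095 m), for 0.3 s.
2. the lid stands on the cork mat (contact force between lid and mat above 3 N and horizontal distance between lid and mat below 0.03 m), for 0.2 s.
At the end, for the whole second after the job is handed in: The lid lies flat (within 0.04 rad) and still on the cork mat, its centre within 30 mm of the mat's; the lifter stands in the slot of its holder, within 8 mm of the slot's floor and leaning less than 0.25 rad, at rest and clear of the lid (horizontal distance between lid and mat below 0.03 m and z of lid in the frame of mat between 0.018 and 0.026 m and angle between lid's own z axis and vertical below 0.04 rad and linear speed of each of lid, lifter below 0.02 m/s and contact force between lifter and lid below 0.1 N and horizontal distance between lifter and holder below 0.012 m and z of lifter in the frame of holder below 0.014 m and angle between lifter's own z axis and vertical below 0.25 rad); the robot touches nothing.
It fails at once if the lid tips more than 0.15 rad (about 9 degrees) (angle between lid's own z axis and vertical above 0.15 rad).
It fails at once if the gripper or arm touches the hot lid or the oven (contact force between any of the fingers, the arm and lid above 0.5 N or contact force between any of the fingers, the arm and oven above 0.5 N).
It fails at once if the lifter presses or pulls on the lid with more than 20 N (contact force between lifter and lid above 20 N).
It fails at once if the lid is set down on the mat with more than 25 N (contact force between lid and mat above 25 N).
It fails at once if another thing on the bench is shifted more than 20 mm (distance of any of mouse, printed_part, jar, driver from where it was at the start of the episode above 0.02 m).
It also fails if it takes over 72 s, if anything falls off the work surface, if the arm or the gripper's body presses on something with over 40 N, if the wrist force passes 120 N, or if a joint passes its speed limit or range.

ROBOT

A 6-joint arm with a two-finger parallel gripper is mounted at the origin on the work surface. World frame = base frame: x ahead of the robot, y to its left, z up, the work surface at z = 0. Lengths are in m, angles in rad, forces in N, time in s.
With the tool pointing down it reaches from about 0.35 to 0.85 m from the base axis. Payload 8.1 kg.
Tool frame: the origin (TCP) lies on the mounting face of the last link; the fingertips stand 186 mm ahead of it and the grasp point (between the pads) lies 167 mm ahead of it (grip_point_offset is the distance from the TCP to the grasp point, in m); z points along the fingers, y is the direction in which the jaws open and shut (so a half turn about z gives the same grasp; the last joint's range is limited). The gripper opens to 93 mm and grips with 3 to 60 N. Pads are 15 mm wide; open, the fingers measure 128 mm over their backs; the gripper's body (75 mm by 188 mm) begins 65 mm behind the grasp point.
Start: joints at [-1.389, 0.13, 1.488, -0, 1.523, -0.085], TCP at [0.158, -0.579, 0.405] pointing down, gripper open.
Joint ranges: [-2.96, 2.96], [-0.89, 2.26], [0.02, 2.5], [-1.34, 4.48], [0, 2.73], [-2.66, 2.66]. Speed limits (rad/s): [2.39, 2.39, 2.79, 3.14, 3.14, 3.14].

INTERFACE

Orientations are given as a rotation vector (axis times angle).
In Python, from plant import read_state, read_camera, close_job, grip_point_offset gives the robot as it stands.
- The arm moves only by the shell command python3 -m creep 'ROWS' [OPENING] [FORCE]. ROWS is JSON, a list of rows, each a list of 2 entries, a list of its own where there are three numbers: the shift along the tool's x, y, z in cm, then the turn, a rotation vector about the tool's x, y, z in degrees. In form: [[[tx, ty, tz], [rx, ry, rz]], ...]. A call has 1 to 12 rows; each row shifts and turns the commanded pose from where the row before left it, along the tool's axes as they then stand; what a row does not reach is not made up. A row lasts 1/12 s, in which the tool goes at most 41.7 mm and 7.16 degrees, less where a joint would pass 70% of its speed; a pose out of reach is approached as far as the arm can. A call is refused whole if a number of a shift passes 4.17 or a number of a turn 7.16, either way. A call with a gripper value outside its range is refused whole. OPENING is the opening in per cent of the stroke, from 0 (shut) to 100 (fully open), set as the call begins (- or left out, the last holds). The fingers move at their own pace and stop on an object; FORCE is the grip in N (left out, the last holds). Time passes only in rows, so rows that do not move let the fingers close. It gives the time, the measured TCP pose, the force and the opening at its end, in the units of the state.
- read_state(): the state, without advancing time (a new reading comes with each control period).
- read_camera(name): name is "scene" or "top" or "wrist"; returns a dict with "img" (420x560x3 uint8, red, green, blue), "K" (3x3 intrinsics, pixels), "T" (4x4, takes a point from camera to world coordinates). Camera axes: x right, y down, z forward; pixel columns grow to the right and rows downward; lengths in m; the calibration is good to about 2 mm. The wrist camera is an equidistant fisheye: a pixel r from the principal point sees the ray r / f radians off the axis. A picture is of the moment at which its call begins. There is no depth.
- close_job(): hands the job in, once; it reports no verdict.
The state is a dict: "t": time; "q": joint angles; "dq": joint speeds; "joint_torque": joint torques, N m; "tool_pos": TCP position; "orientation": TCP orientation; "force": force on the tool from outside, world axes, zero at the start; "wrist_torque": the same for the moment, N m; "opening": finger opening in m.
Only numpy, scipy, OpenCV 4.12 (cv2) and the standard library are available. Lean on these libraries where they do the work, as an engineer would, in place of code of your own. Each camera call takes 0.05 s, during which the arm holds its last target.

## Working session

There is one attempt and no reset: what is moved stays moved. The work goes in short steps, Python scripts to look and compute and a shell command to move; the robot and the scene stay as the last step left them, time stands still between calls to the robot, and variables do not carry over. Pictures are saved under pics/ and viewed, and the job is handed in when it is done.

```bash
ls; mkdir -p pics; python3 - <<'E'
from plant import *
import cv2
s=read_state();print(s);print(grip_point_offset)
for n in ["scene","top","wrist"]:
    c=read_camera(n);cv2.imwrite(f"pics/{n}0.png",c["img"][:,:,::-1]);print(n,c["K"].tolist(),c["T"].round(4).tolist())
E
```

```text
pics
{'t': 0.0, 'q': array([-1.38941354e+00,  1.31127221e-01,  1.48927105e+00, -2.06150741e-05,
        1.52296832e+00, -8.53780390e-02]), 'dq': array([ 0.00073525,  0.00050736, -0.0009841 , -0.00011907,  0.00222858,
        0.00052306]), 'joint_torque': array([-7.74802938e-04, -5.59858167e+01, -4.91762853e+01,  7.66673614e-02,
        3.60589894e-02, -9.73327769e-05]), 'tool_pos': array([ 0.15815467, -0.57854762,  0.40371193]), 'orientation': array([-3.11193368e+00, -4.17551646e-01,  1.65919737e-04]), 'force': array([-0.32748517, -0.12876659,  0.06650184]), 'wrist_torque': array([ 0.03641256, -0.0586291 , -0.01282237]), 'opening': 0.09314911672694992}
0.1673
scene [[392.05491247099576, 0.0, 272.72869837355864], [0.0, 392.05491247099576, 199.239881000851], [0.0, 0.0, 1.0]] [[0.2042, 0.6285, -0.7505, 1.2964], [0.9787, -0.1164, 0.1688, -0.222], [0.0187, -0.7691, -0.6389, 0.7883], [0.0, 0.0, 0.0, 1.0]]
top [[408.7458027988147, 0.0, 277.76430040244986], [0.0, 408.7458027988147, 204.75195060225326], [0.0, 0.0, 1.0]] [[0.019, -0.9941, 0.107, 0.4259], [-0.9998, -0.0182, 0.0081, -0.0197], [-0.0061, -0.1071, -0.9942, 1.0122], [0.0, 0.0, 0.0, 1.0]]
wrist [[325.19226210127806, 0.0, 281.1143853416722], [0.0, 325.19226210127806, 205.80301040085007], [0.0, 0.0, 1.0]] [[0.2645, -0.9253, -0.2717, 0.2335], [-0.9644, -0.2544, -0.0726, -0.5586], [-0.0019, 0.2812, -0.9596, 0.3827], [0.0, 0.0, 0.0, 1.0]]
```

View pics/scene0.png

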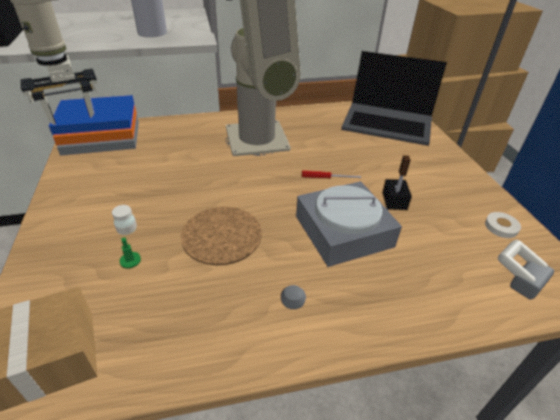

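View pics/top0.png

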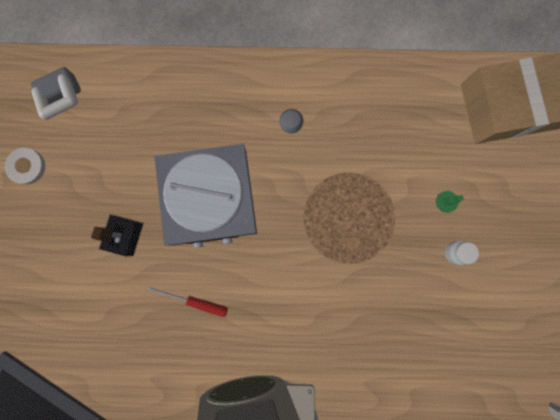

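View pics/wrist0.png

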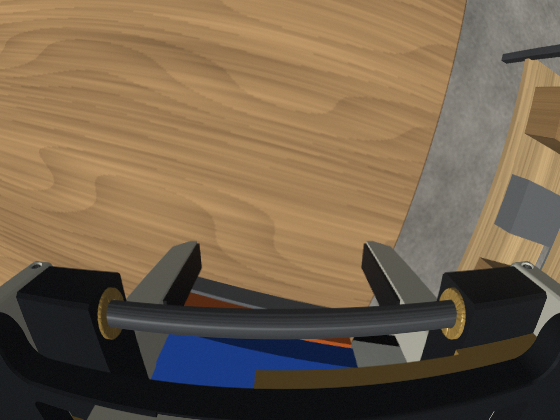

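Top view: holder at about (121,236), lid bar from (172,187) to (232,196), mat centred at (349,217). I'll enlarge both views.

```bash
python3 - <<'E'
import cv2
t=cv2.imread("pics/top0.png");s=cv2.imread("pics/scene0.png")
def crop(im,x0,y0,w,h,k,n): cv2.imwrite(n,cv2.resize(im[y0:y0+h,x0:x0+w],None,fx=k,fy=k,interpolation=cv2.INTER_CUBIC))
crop(t,80,140,180,130,4,"pics/c_t1.png")
crop(s,290,140,140,130,4,"pics/c_s1.png")
crop(t,290,160,120,115,5,"pics/c_t2.png")
crop(s,375,145,50,70,8,"pics/c_s2.png")
E
```

```text
(no output)
```

View pics/c_t1.png

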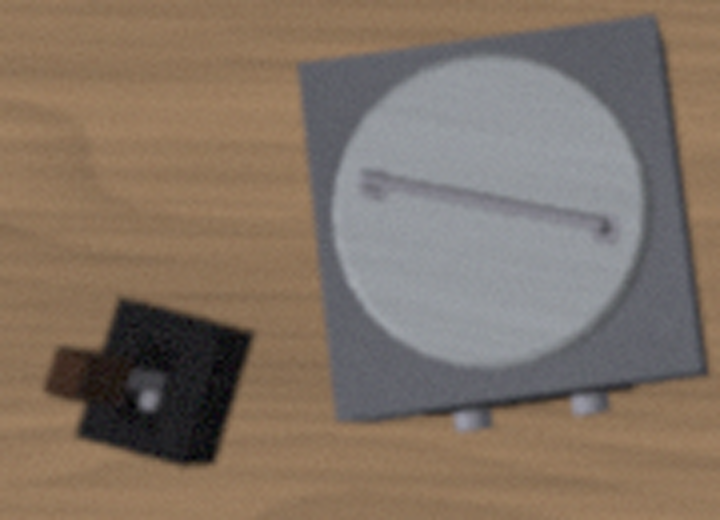

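View pics/c_s1.png

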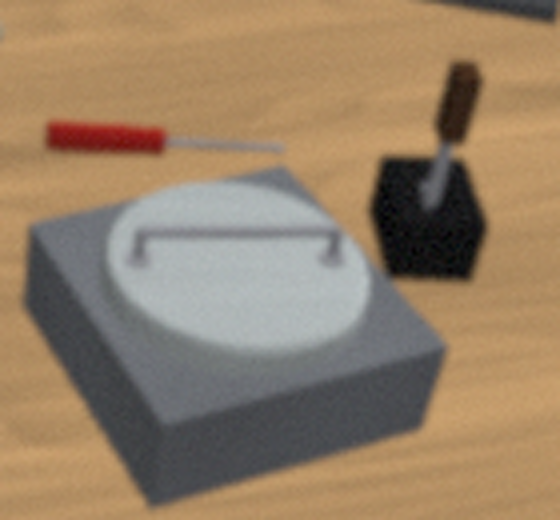

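View pics/c_s2.png

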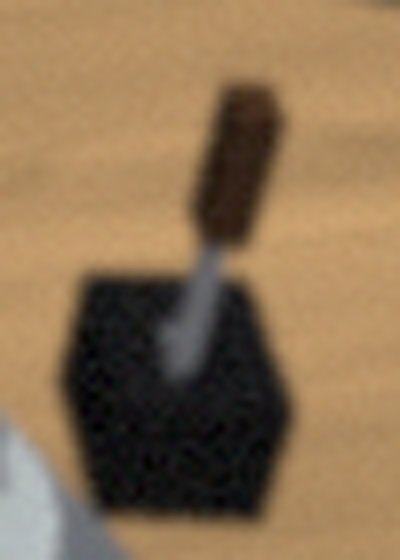

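View pics/c_t2.png

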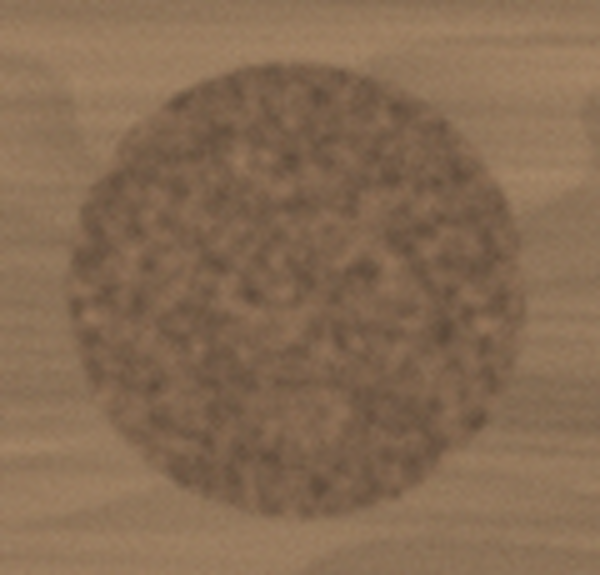

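```bash
cat > h.py <<'E'
import numpy as np, cv2
from plant import *
from scipy.spatial.transform import Rotation as R
def ray(c,u,v):
    K,T=np.array(c["K"]),np.array(c["T"])
    x=np.array([(u-K[0,2])/K[0,0],(v-K[1,2])/K[1,1]])
    if c.get("fish"):
        r=np.hypot(*x); d=np.array([*(x/r*np.sin(r)),np.cos(r)]) if r>0 else np.array([0,0,1.])
    else: d=np.array([*x,1.]); d/=np.linalg.norm(d)
    return T[:3,3],T[:3,:3]@d
def cast(c,u,v,z):
    o,d=ray(c,u,v); return o+d*(z-o[2])/d[2]
def tri(*obs):
    A=np.zeros((3,3));b=np.zeros(3);rs=[ray(*o) for o in obs]
    for o,d in rs:
        P=np.eye(3)-np.outer(d,d);A+=P;b+=P@o
    p=np.linalg.solve(A,b);return p,[np.linalg.norm((np.eye(3)-np.outer(d,d))@(p-o)) for o,d in rs]
def proj(c,p):
    K,T=np.array(c["K"]),np.array(c["T"]); q=T[:3,:3].T@(np.array(p)-T[:3,3])
    if c.get("fish"):
        n=np.hypot(q[0],q[1]);th=np.arctan2(n,q[2]);x=q[:2]/n*th
    else: x=q[:2]/q[2]
    return K[0,0]*x[0]+K[0,2],K[1,1]*x[1]+K[1,2]
def cam(n,fn=None):
    c=read_camera(n);c=dict(c);c["fish"]=n=="wrist"
    if fn:
        cv2.imwrite(fn+".png",c["img"][:,:,::-1]);np.savez(fn+".npz",K=c["K"],T=c["T"],fish=c["fish"])
    return c
def load(fn):
    z=np.load(fn+".npz");return dict(K=z["K"],T=z["T"],fish=bool(z["fish"]))
def un(u,v,k,x0,y0): return (u+.5)/k-.5+x0,(v+.5)/k-.5+y0
def crop(fn,x0,y0,w,h,k,out):
    im=cv2.imread(fn);cv2.imwrite(out,cv2.resize(im[y0:y0+h,x0:x0+w],None,fx=k,fy=k,interpolation=cv2.INTER_CUBIC))
def status():
    s=read_state();T=R.from_rotvec(s["orientation"]).as_matrix()
    g=s["tool_pos"]+T[:,2]*grip_point_offset
    return s,T,g
E
python3 - <<'E'
from h import *
import numpy as np
np.set_printoptions(precision=4,suppress=True)
t=cam("top","pics/t0");s=cam("scene","pics/s0")
T=lambda u,v:un(u,v,4,80,140);S=lambda u,v:un(u,v,4,290,140)
print("bar+y",tri((t,*T(368,176)),(s,*S(334,234))))
print("bar-y",tri((t,*T(606,219)),(s,*S(141,233))))
print("handle top",tri((t,*T(66,372)),(s,*S(465,66))))
a=cast(t,*un(297,290,5,290,160),.016);print("mat",a)
for p in [(122,298),(252,333),(213,463),(80,437)]: print("holder",cast(t,*T(*p),.056))
for p in [(122,298),(252,333),(213,463),(80,437)]: print("holder0",cast(t,*T(*p),.0))
q=un(*(590,5),1,0,0)
print(status()[2])
E
```

```text
bar+y (array([0.563 , 0.2197, 0.1263]), [np.float64(0.0017358237883274303), np.float64(0.001735823788327453)])
bar-y (array([0.5418, 0.0895, 0.1292]), [np.float64(9.020081865734483e-05), np.float64(9.020081865729664e-05)])
handle top (array([0.4514, 0.3586, 0.1714]), [np.float64(0.0014763604641612883), np.float64(0.0014763604641613803)])
mat [ 0.5048 -0.186   0.016 ]
holder [0.4994 0.3821 0.056 ]
holder [0.4802 0.3044 0.056 ]
holder [0.4042 0.323  0.056 ]
holder [0.4177 0.4015 0.056 ]
holder0 [0.5037 0.4056 0.    ]
holder0 [0.4834 0.3233 0.    ]
holder0 [0.4029 0.343  0.    ]
holder0 [0.4172 0.4262 0.    ]
[ 0.1582 -0.5785  0.2369]
```

```bash
python3 - <<'E'
from h import *
np.set_printoptions(precision=4,suppress=True)
s,T,g=status();print(T)
cm=np.array(cam("wrist")["T"]);print(T.T@(cm[:3,3]-s["tool_pos"]));print(T.T@cm[:3,:3])
d=np.array([0.451,0.359,0.45])-s["tool_pos"];print("tool shift cm",T.T@d*100)
E
```

```text
[[ 0.9646  0.2637 -0.0001]
 [ 0.2637 -0.9646  0.0009]
 [ 0.0001 -0.0009 -1.    ]]
[0.0779 0.0006 0.0211]
[[ 0.0009 -0.9596 -0.2813]
 [ 1.      0.0009  0.    ]
 [ 0.0002 -0.2813  0.9596]]
tool shift cm [ 52.97   -82.7314  -4.4999]
```

```bash
python3 -m creep '[[[3.29,-0.97,-0.45],[0,0,0]],[[3.29,-0.97,-0.45],[0,0,0]],[[3.29,-0.97,-0.45],[0,0,0]],[[3.29,-0.97,-0.45],[0,0,0]],[[3.29,-0.97,-0.45],[0,0,0]],[[3.29,-0.97,-0.45],[0,0,0]],[[3.29,-0.97,-0.45],[0,0,0]],[[3.29,-0.97,-0.45],[0,0,0]],[[3.29,-0.97,-0.45],[0,0,0]],[[3.29,-0.97,-0.45],[0,0,0]]]' 100 20; python3 -c "
from h import *
s,T,g=status();print(s['q'],s['tool_pos'],T[:,0])"
```

```text
t: 1.13
tool_pos: [0.4513, -0.3973, 0.45]
orientation: [3.114, 0.418, 0.0]
force: [0.8, -1.1, -0.2]
opening: 0.0929
[-8.07111408e-01  1.19147123e-01  1.41847028e+00 -2.42533095e-05
  1.60378517e+00  4.96899833e-01] [ 0.45127259 -0.39728212  0.45001797] [9.64623641e-01 2.63630854e-01 6.93028430e-05]
```

```bash
python3 -m creep '[[[1.0,-3.67,0],[0,0,0]],[[1.0,-3.67,0],[0,0,0]],[[1.0,-3.67,0],[0,0,0]],[[1.0,-3.67,0],[0,0,0]],[[1.0,-3.67,0],[0,0,0]],[[1.0,-3.67,0],[0,0,0]],[[1.0,-3.67,0],[0,0,0]],[[1.0,-3.67,0],[0,0,0]],[[1.0,-3.67,0],[0,0,0]],[[1.0,-3.67,0],[0,0,0]]]' ; python3 -m creep '[[[0,0,0],[0,0,-7]],[[0,0,0],[0,0,-7]],[[0,0,0],[0,0,-7]],[[0,0,0],[0,0,-7]],[[0,0,0],[0,0,-7]],[[0,0,0],[0,0,-7]],[[0,0,0],[0,0,-7]],[[0,0,0],[0,0,-7]],[[0,0,0],[0,0,-7]],[[0,0,0],[0,0,-7]],[[0,0,0],[0,0,-7]]]';python3 -m creep '[[[0,0,0],[0,0,-7]],[[0,0,0],[0,0,-7]],[[0,0,0],[0,0,-7]],[[0,0,0],[0,0,-7]],[[0,0,0],[0,0,-7]],[[0,0,0],[0,0,-7]],[[0,0,0],[0,0,-7]],[[0,0,0],[0,0,-7]],[[0,0,0],[0,0,-7]],[[0,0,0],[0,0,-7]],[[0,0,0],[0,0,-4.3]]]'; python3 -c "
from h import *
s,T,g=status();print(s['q'],s['tool_pos'],T[:,0],T[:,1]);cam('wrist','pics/w1')
for u in [(.451,.359),(.552,.155)]:
  print((T.T@(np.array([*u,.45])-s['tool_pos'])*100).round(2))"
```

```text
t: 1.97
tool_pos: [0.4492, -0.0164, 0.4499]
orientation: [3.114, 0.417, 0.001]
force: [0.7, -0.6, 0.1]
opening: 0.0932
t: 2.88
tool_pos: [0.4496, -0.0181, 0.4498]
orientation: [2.17, 2.272, 0.0]
force: [-0.0, 0.2, 0.1]
opening: 0.093
t: 3.8
tool_pos: [0.4496, -0.0181, 0.4498]
orientation: [0.356, 3.121, 0.0]
force: [-0.7, -0.0, -0.9]
opening: 0.0932
[-1.54215712e-01 -2.99678259e-01  1.81285087e+00  1.97185612e-05
  1.62833443e+00 -1.49767933e+00] [ 0.44964178 -0.01807808  0.44976633] [-9.74271264e-01  2.25378563e-01 -8.39372892e-05] [2.25378561e-01 9.74271268e-01 2.58867743e-05]
[ 8.370e+00  3.677e+01 -2.000e-02]
[-6.07 19.17 -0.02]
```

View pics/w1.png

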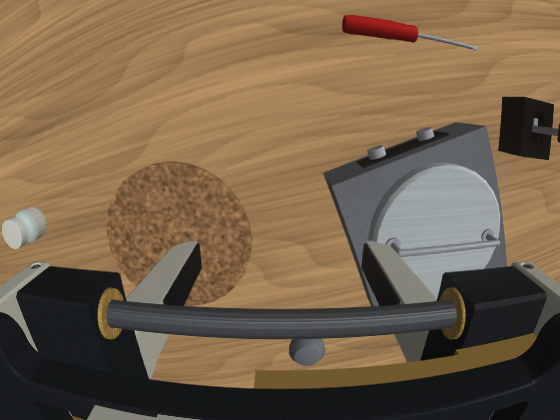

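Wrist view 1: mat on the left at about (180,232), oven and lid on the right, bar (393,247)–(488,238), holder at the right edge. Next I move over the bar, then over the holder.

```bash
python3 -m creep '[[[-1.2,3.8,0],[0,0,0]],[[-1.2,3.8,0],[0,0,0]],[[-1.2,3.8,0],[0,0,0]],[[-1.2,3.8,0],[0,0,0]],[[-1.2,3.8,0],[0,0,0]],[[0,0,0],[0,0,0]]]' ; python3 -c "
from h import *
cam('wrist','pics/w2');print(status()[0]['tool_pos'])"
python3 -m creep '[[[2.4,2.2,0],[0,0,0]],[[2.4,2.2,0],[0,0,0]],[[2.4,2.2,0],[0,0,0]],[[2.4,2.2,0],[0,0,0]],[[2.4,2.2,0],[0,0,0]],[[2.4,2.2,0],[0,0,0]],[[0,0,0],[0,0,0]]]' ; python3 -c "
from h import *
cam('wrist','pics/w3');print(status()[0]['tool_pos'])"
python3 -m creep '[[[0,2.2,0],[0,0,0]],[[0,2.2,0],[0,0,0]],[[0,0,0],[0,0,0]]]' ; python3 -c "
from h import *
cam('wrist','pics/w4');print(status()[0]['tool_pos'])"
```

```text
t: 4.35
tool_pos: [0.5539, 0.1578, 0.4474]
orientation: [-0.364, -3.118, -0.002]
force: [0.7, 0.2, -0.2]
opening: 0.0928
[0.55296614 0.15563914 0.44781589]
t: 4.98
tool_pos: [0.4398, 0.3173, 0.4503]
orientation: [-0.364, -3.12, -0.003]
force: [0.3, -0.3, -0.5]
opening: 0.0931
[0.44110727 0.315693   0.45024858]
t: 5.28
tool_pos: [0.4537, 0.3581, 0.4497]
orientation: [0.369, 3.12, 0.001]
force: [0.0, -0.1, -1.0]
opening: 0.0932
[0.45359947 0.35704473 0.44951979]
```

View pics/w2.png

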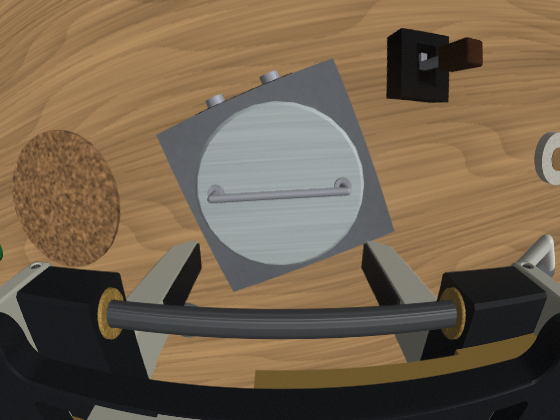

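View pics/w3.png

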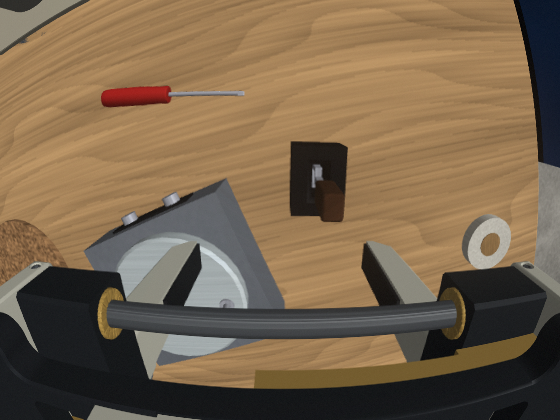

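View pics/w4.png

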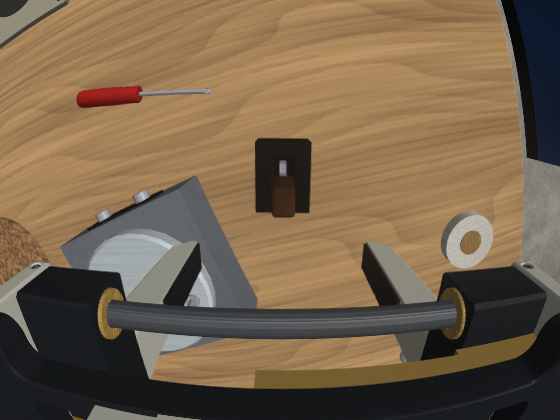

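```bash
python3 - <<'E'
from h import *
crop("pics/w4.png",240,125,90,100,6,"pics/w4c.png")
crop("pics/w3.png",275,130,90,100,6,"pics/w3c.png")
crop("pics/w2.png",190,80,190,200,3,"pics/w2c.png")
E
```

```text
(no output)
```

View pics/w4c.png

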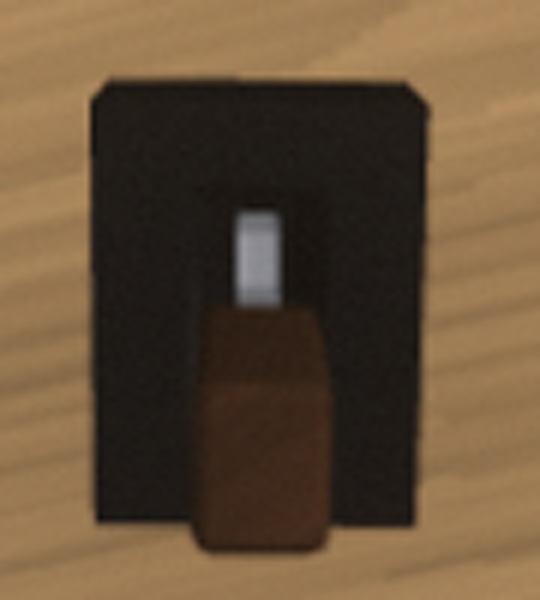

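View pics/w3c.png

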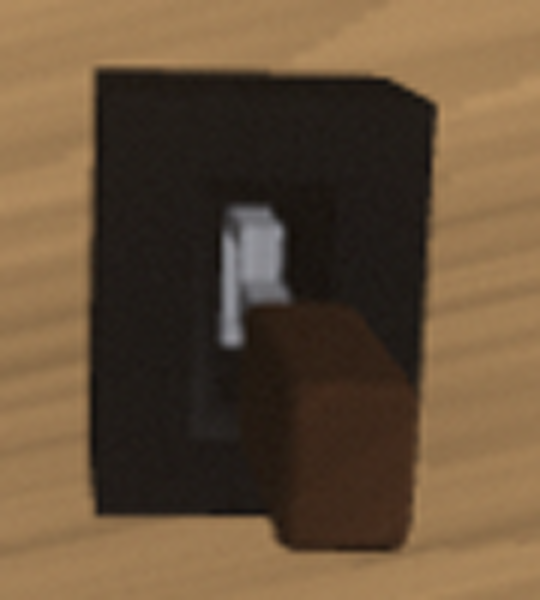

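View pics/w2c.png

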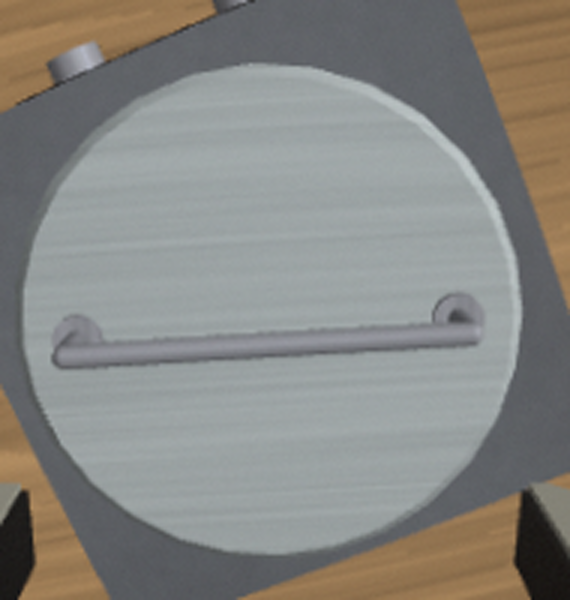

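Wrist crops: handle top face centred at crop (263,467) and (350,467). The C's back is on the robot side (crop w3c, about (255,215)), so the hook opens away from the robot. Bar ends are at crop w2c (60,355) and (477,334).

```bash
python3 - <<'E'
from h import *
np.set_printoptions(precision=4,suppress=True)
w1,w2,w3,w4=[load(f"pics/w{i}") for i in (1,2,3,4)];t=load("pics/t0");s=load("pics/s0")
C4=lambda u,v:un(u,v,6,240,125);C3=lambda u,v:un(u,v,6,275,130);C2=lambda u,v:un(u,v,3,190,80)
T=lambda u,v:un(u,v,4,80,140);S=lambda u,v:un(u,v,4,290,140)
print("handle top w3w4",tri((w3,*C3(350,467)),(w4,*C4(263,467))))
print("handle top w3w4 t",tri((w3,*C3(350,467)),(w4,*C4(263,467)),(t,*T(66,372)),(s,*S(465,66))))
for z in (.166,): print(cast(w3,*C3(350,467),z),cast(w4,*C4(263,467),z))
# handle base near edge
a=cast(w4,*C4(200,385),.166);b=cast(w4,*C4(325,385),.166);c=cast(w4,*C4(325,548),.166);d=cast(w4,*C4(197,548),.166)
print("corners",a,b,c,d)
print("holder base/top corners w4")
tl=cast(w4,*C4(103,85),.056);tr=cast(w4,*C4(415,85),.056);bl=cast(w4,*C4(97,522),.056);br=cast(w4,*C4(415,525),.056)
print(tl,tr,bl,br,(tl+tr+bl+br)/4)
P=[cast(w3,*C3(*p),.056) for p in [(97,70),(385,80),(97,515)]];print("w3",P,(P[1]+P[2])/2)
print("slot w3",cast(w3,*C3(200,185),.056),cast(w3,*C3(195,440),.056))
v=(tl-bl)[:2];print("yaw",np.degrees(np.arctan2(-v[1],-v[0])))
pl,pr=C2(60,355),C2(477,334)
for z in (.126,): 
  l=cast(w2,*pl,z);r=cast(w2,*pr,z);print("bar",l,r,(l+r)/2,np.linalg.norm(l-r),np.degrees(np.arctan2((r-l)[0],(r-l)[1])))
print("bar-y tri",tri((w2,*pl),(t,*T(606,219)),(s,*S(141,233))))
print("bar+y tri",tri((w2,*pr),(t,*T(368,176)),(s,*S(334,234))))
print("bar w2-w1",tri((w2,*pl),(w1,393,247)),tri((w2,*pr),(w1,488,240)))
# lid disc centre
im=cv2.imread("pics/w1.png")
E
```

```text
handle top w3w4 (array([0.4506, 0.3605, 0.1636]), [np.float64(5.088228490864638e-05), np.float64(5.08822849087431e-05)])
handle top w3w4 t (array([0.4496, 0.3601, 0.1691]), [np.float64(0.0008110859852500787), np.float64(0.0009209174318936472), np.float64(0.002438828735360214), np.float64(0.0016049872764334952)])
[0.4498 0.3602 0.166 ] [0.4498 0.3606 0.166 ]
corners [0.4363 0.3549 0.166 ] [0.4404 0.3717 0.166 ] [0.4635 0.3664 0.166 ] [0.4593 0.3488 0.166 ]
holder base/top corners w4
[0.3996 0.3422 0.056 ] [0.4134 0.4    0.056 ] [0.4838 0.3193 0.056 ] [0.4992 0.3812 0.056 ] [0.449  0.3607 0.056 ]
w3 [array([0.3973, 0.3388, 0.056 ]), array([0.4112, 0.3928, 0.056 ]), array([0.4841, 0.319 , 0.056 ])] [0.4477 0.3559 0.056 ]
slot w3 [0.4235 0.3533 0.056 ] [0.4733 0.3415 0.056 ]
yaw -15.174134592511708
bar [0.5387 0.0899 0.126 ] [0.5628 0.2224 0.126 ] [0.5507 0.1562 0.126 ] 0.1347263923195876 10.330750895418833
bar-y tri (array([0.5402, 0.0901, 0.1275]), [np.float64(0.0017831411643090321), np.float64(0.0018759931763630724), np.float64(0.0002400758899064119)])
bar+y tri (array([0.5628, 0.2208, 0.1258]), [np.float64(0.0016359169173003607), np.float64(0.0011410524266826888), np.float64(0.0025210957746663373)])
bar w2-w1 (array([0.5396, 0.0872, 0.1124]), [np.float64(0.0020854635384783236), np.float64(0.002085463538478258)]) (array([0.5718, 0.2267, 0.0969]), [np.float64(0.0007448628794633571), np.float64(0.0007448628794634829)])
```

```bash
python3 - <<'E'
from h import *
np.set_printoptions(precision=3,suppress=True)
s,T,g=status();print(T)
print(T.T@(np.array([.450,.3603,.134])-g)*100)
E
```

```text
[[-0.973  0.233 -0.   ]
 [ 0.233  0.973 -0.001]
 [-0.    -0.001 -1.   ]]
[ 0.43   0.251 14.822]
```

```bash
python3 -m creep '[[[0.43,0.25,0],[0,0,1]],[[0,0,2.8],[0,0,0]],[[0,0,2.8],[0,0,0]],[[0,0,2.8],[0,0,0]],[[0,0,2.2],[0,0,0]],[[0,0,1.6],[0,0,0]],[[0,0,1.3],[0,0,0]],[[0,0,1.3],[0,0,0]],[[0,0,0],[0,0,0]],[[0,0,0],[0,0,0]]]'; python3 - <<'E'
from h import *
np.set_printoptions(precision=3,suppress=True)
s,T,g=status();print(g,T[:,0])
cam("wrist","pics/w5")
E
```

```text
t: 6.17
tool_pos: [0.4495, 0.3602, 0.3016]
orientation: [-0.395, -3.116, 0.001]
force: [-1.0, 0.6, -0.3]
opening: 0.0933
[0.449 0.36  0.134] [-0.968  0.25   0.   ]
```

View pics/w5.png

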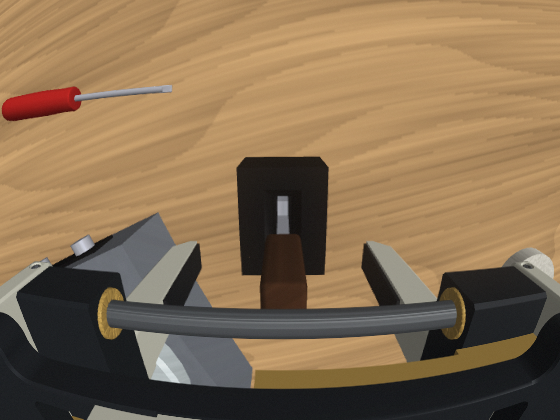

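The handle sits between the fingers, centred at about u=283. Closing.

```bash
python3 -m creep '[[[0,0,0],[0,0,0]],[[0,0,0],[0,0,0]],[[0,0,0],[0,0,0]],[[0,0,0],[0,0,0]],[[0,0,0],[0,0,0]],[[0,0,0],[0,0,0]],[[0,0,0],[0,0,0]],[[0,0,0],[0,0,0]],[[0,0,0],[0,0,0]],[[0,0,0],[0,0,0]]]' 0 55; python3 - <<'E'
from h import *
np.set_printoptions(precision=3,suppress=True)
s,T,g=status();print(g,T[:,0],s['force'],s['wrist_torque'])
cam("wrist","pics/w6")
E
```

```text
t: 7.05
tool_pos: [0.4493, 0.3608, 0.3017]
orientation: [-0.394, -3.117, 0.0]
force: [0.2, -0.5, -0.5]
opening: 0.0311
[0.449 0.361 0.134] [-0.969  0.249  0.   ] [ 0.217 -0.453 -0.524] [ 0.054 -0.181  0.019]
```

View pics/w6.png

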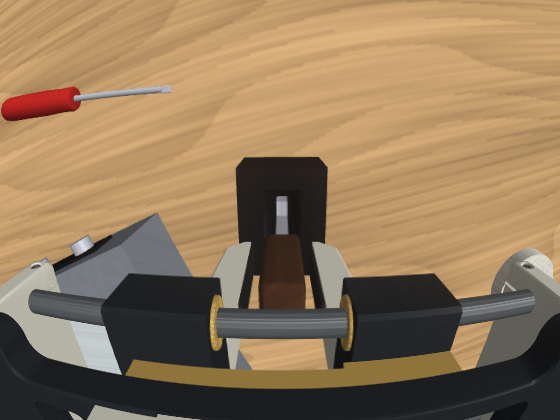

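Still closing (31 mm); a little more time.

```bash
python3 -m creep '[[[0,0,0],[0,0,0]],[[0,0,0],[0,0,0]],[[0,0,0],[0,0,0]],[[0,0,0],[0,0,0]],[[0,0,0],[0,0,0]],[[0,0,0],[0,0,0]]]'; python3 - <<'E'
from h import *
np.set_printoptions(precision=3,suppress=True)
s,T,g=status();print(g,T[:,0],s['force'],s['wrist_torque'])
E
```

```text
t: 7.6
tool_pos: [0.4493, 0.3608, 0.3017]
orientation: [-0.394, -3.117, -0.0]
force: [-0.2, 0.5, -0.0]
opening: 0.0197
[0.449 0.361 0.134] [-0.969  0.249  0.   ] [-0.208  0.467 -0.029] [ 0.057 -0.202  0.035]
```

```bash
python3 -m creep '[[[0,0,-0.5],[0,0,0]],[[0,0,-1],[0,0,0]],[[0,0,-1.5],[0,0,0]],[[0,0,-2.2],[0,0,0]],[[0,0,-2.4],[0,0,0]],[[0,0,-2.5],[0,0,0]],[[0,0,-2.5],[0,0,0]],[[0,0,-2.5],[0,0,0]],[[0,0,-1.5],[0,0,0]],[[0,0,-1],[0,0,0]],[[0,0,0],[0,0,0]]]'; python3 - <<'E'
from h import *
np.set_printoptions(precision=3,suppress=True)
s,T,g=status();print(g,T[:,0],T[:,2],s['force'],s['wrist_torque'])
c=cam("wrist","pics/w7");cam("scene","pics/s7")
o=g-np.array([0,0,.13-.002]);print("hook origin exp",o,proj(dict(K=c['K'],T=c['T'],fish=True),o))
crop("pics/s7.png",350,80,100,120,5,"pics/s7c.png")
T2=T.copy();a=np.radians(4.6)
print("shift to pre", T.T@(np.array([.5162,.1621,g[2]])-g)*100)
E
```

```text
t: 8.52
tool_pos: [0.4495, 0.361, 0.4813]
orientation: [0.394, 3.113, 0.005]
force: [0.4, -0.5, -1.8]
opening: 0.0198
[0.45  0.361 0.314] [-0.969  0.249 -0.003] [ 0.004  0.003 -1.   ] [ 0.356 -0.499 -1.773] [ 0.073 -0.153 -0.017]
hook origin exp [0.45  0.361 0.186] (np.float64(281.25346347129914), np.float64(203.21572173949633))
shift to pre [-11.357 -17.66   -0.028]
```

View pics/w7.png

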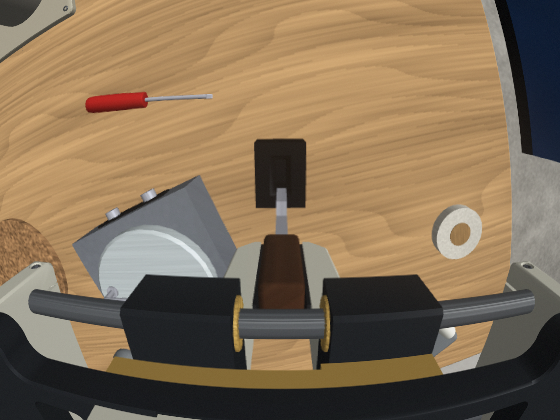

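View pics/s7c.png

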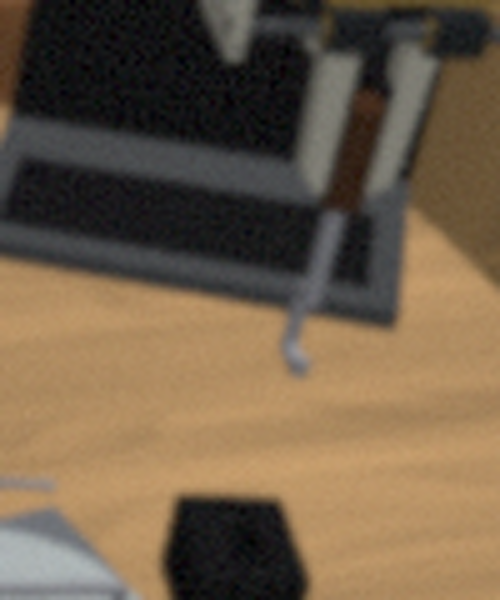

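```bash
python3 - <<'E'
from h import *
s,T,g=status()
lx=-T[:,0];up=-T[:,2]
for dz in (.126,.128,.130):
  o=g-up*dz
  print(dz,[np.round(proj(load("pics/"+c),o+lx*x+up*z),1) for c in("s7","w7") for x,z in((.016,0),(.016,.01),(-.016,0),(-.016,.038))])
crop("pics/w7.png",255,170,60,80,7,"pics/w7c.png");crop("pics/s7.png",395,120,35,45,12,"pics/s7d.png")
E
```

```text
0.126 [array([409.1, 154.8]), array([409.9, 151.9]), array([406.6, 148.7]), array([409.8, 137.3]), array([280.3, 219. ]), array([280.3, 222.7]), array([280.3, 184.1]), array([280.4, 195.2])]
0.128 [array([408.9, 155.4]), array([409.8, 152.5]), array([406.4, 149.3]), array([409.6, 137.9]), array([280.3, 218.2]), array([280.3, 221.9]), array([280.3, 183.6]), array([280.4, 194.5])]
0.13 [array([408.7, 156. ]), array([409.6, 153.1]), array([406.3, 149.9]), array([409.5, 138.5]), array([280.3, 217.5]), array([280.3, 221.2]), array([280.3, 183.1]), array([280.4, 193.9])]
```

View pics/w7c.png

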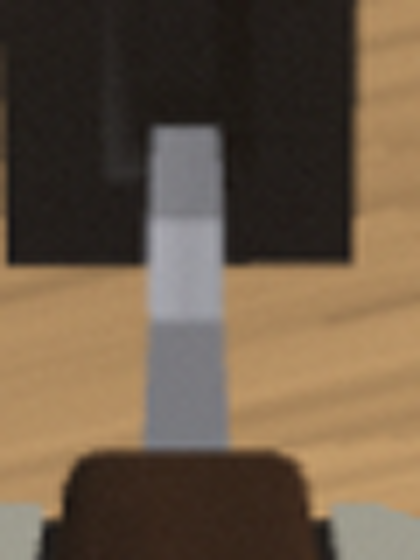

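View pics/s7d.png

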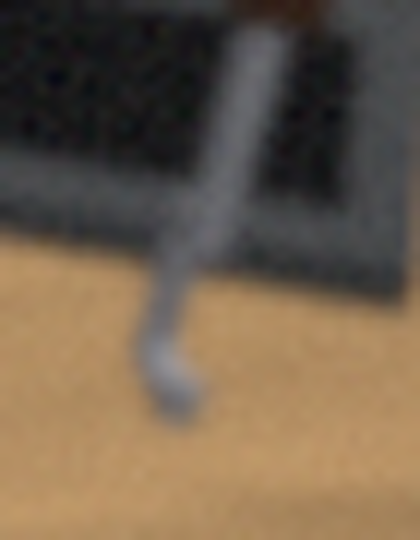

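```bash
python3 -m creep '[[[-1.0,-1.5,0],[0,0,0]],[[-1.9,-2.95,0],[0,0,0]],[[-1.9,-2.95,0],[0,0,0]],[[-1.9,-2.95,0],[0,0,0]],[[-1.9,-2.95,0],[0,0,0]],[[-1.9,-2.95,0],[0,0,0]],[[-0.86,-1.41,0],[0,0,0]],[[0,0,0],[0,0,-2.2]],[[0,0,0],[0,0,-2.2]],[[0,0,0],[0,0,0]],[[0,0,0],[0,0,0]]]'; python3 - <<'E'
from h import *
np.set_printoptions(precision=3,suppress=True)
s,T,g=status();print(g,T[:,0],T[:,2],s['force'],s['wrist_torque'])
c=cam("wrist","pics/w8");cam("scene","pics/s8")
crop("pics/w8.png",180,120,220,150,3,"pics/w8c.png");crop("pics/s8.png",320,130,90,110,6,"pics/s8c.png")
print("shift to pre", T.T@(np.array([.5162,.1621,.235])-g)*100)
E
```

```text
t: 9.53
tool_pos: [0.5152, 0.1614, 0.476]
orientation: [-0.276, -3.127, 0.001]
force: [-0.3, -0.3, -1.9]
opening: 0.0195
[0.515 0.161 0.309] [-0.985  0.175  0.003] [-0.003 -0.    -1.   ] [-0.258 -0.298 -1.898] [ 0.035 -0.116  0.016]
shift to pre [-0.15   0.11   7.374]
```

View pics/w8c.png

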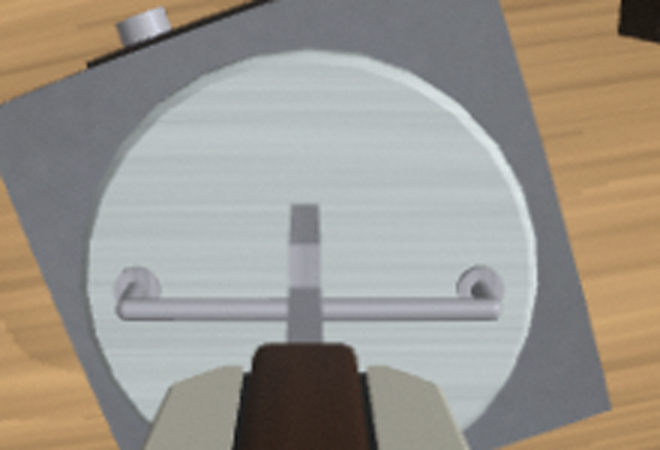

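View pics/s8c.png

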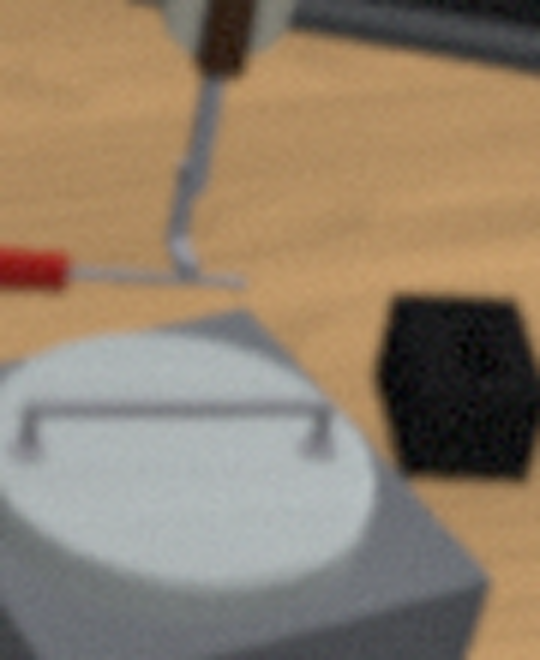

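```bash
python3 -m creep '[[[-0.15,0.11,1.4],[0,0,0]],[[0,0,1.6],[0,0,0]],[[0,0,1.6],[0,0,0]],[[0,0,1.0],[0,0,0]],[[0,0,0.7],[0,0,0]],[[0,0,0.5],[0,0,0]],[[0,0,0.3],[0,0,0]],[[0,0,0.2],[0,0,0]],[[0,0,0],[0,0,0]],[[0,0,0],[0,0,0]]]'; python3 - <<'E'
from h import *
np.set_printoptions(precision=4,suppress=True)
s,T,g=status();print(g,T[:,0],T[:,2],s['force'],s['wrist_torque'])
c=cam("wrist","pics/w9");cam("scene","pics/s9")
crop("pics/w9.png",180,120,220,150,3,"pics/w9c.png");crop("pics/s9.png",320,160,70,70,9,"pics/s9c.png")
E
```

```text
t: 10.47
tool_pos: [0.5172, 0.1624, 0.4054]
orientation: [0.274, 3.129, 0.0]
force: [0.3, -0.3, -2.0]
opening: 0.0199
[0.5173 0.1624 0.2381] [-0.9848  0.1739 -0.0008] [ 0.0009  0.0002 -1.    ] [ 0.2656 -0.2693 -1.9624] [ 0.0216 -0.119  -0.0124]
```

View pics/w9c.png

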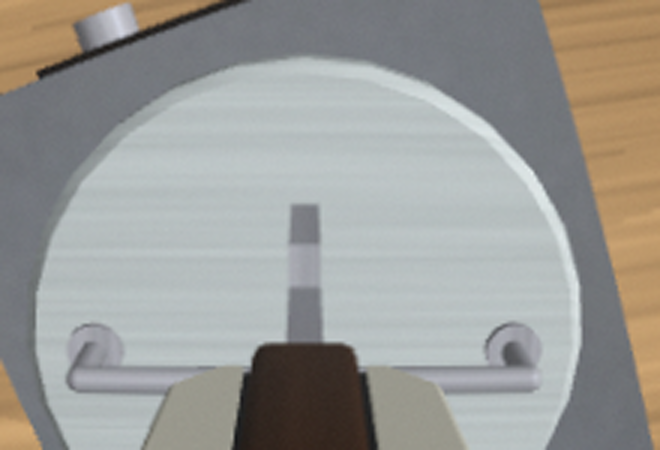

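View pics/s9c.png

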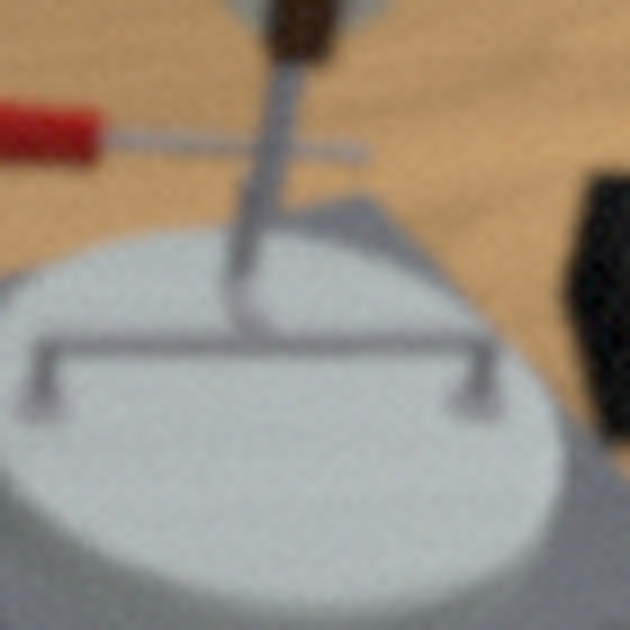

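```bash
python3 - <<'E'
from h import *
np.set_printoptions(precision=4,suppress=True)
s,T,g=status();w=load("pics/w9")
C=lambda u,v:un(u,v,3,180,120)
l=cast(w,*C(72,379),.126);r=cast(w,*C(538,379),.126);b=cast(w,*C(305,205),.110)
m=(l+r)/2;print(l,r,m,np.linalg.norm(r-l),b)
lx,ly=-T[:2,0],T[:2,1]
print("bar rel to back: x",(m-b)[:2]@lx,"y",(m-b)[:2]@ly,"bar rel grasp", (m-g)[:2]@lx,(m-g)[:2]@ly,"yaw err",np.degrees(np.arctan2((r-l)[:2]@lx,(r-l)[:2]@ly)))
# disc centre via edges in crop: left (37,300), right(578,300), top (305,57)
for p in [(37,300),(578,300),(305,60)]: print(cast(w,*C(*p),.102))
E
```

```text
[0.5392 0.0887 0.126 ] [0.5629 0.2236 0.126 ] [0.551  0.1561 0.126 ] 0.13691984491093545 [0.5035 0.1645 0.11  ]
bar rel to back: x 0.04829790003916541 y 5.428760162696708e-05 bar rel grasp 0.034233115992418406 -0.00032843303650301366 yaw err -0.025544583174926472
[0.5205 0.0762 0.102 ]
[0.5499 0.2434 0.102 ]
[0.4629 0.1716 0.102 ]
```

```bash
python3 -m creep '[[[0,0,0.2],[0,0,0]],[[0,0,0.15],[0,0,0]],[[0,0,0],[0,0,0]],[[0,0,0],[0,0,0]]]';python3 -m creep '[[[-0.4,0,0],[0,0,0]],[[-0.4,0,0],[0,0,0]],[[-0.3,0,0],[0,0,0]],[[-0.2,0,0],[0,0,0]],[[0,0,0],[0,0,0]]]';  python3 - <<'E'
from h import *
np.set_printoptions(precision=4,suppress=True)
s,T,g=status();print(g,T[:,0],s['force'],s['wrist_torque'])
E
```

```text
t: 10.9
tool_pos: [0.517, 0.1623, 0.401]
orientation: [-0.274, -3.129, 0.0]
force: [-1.1, -0.5, -1.5]
opening: 0.0197
t: 11.32
tool_pos: [0.5303, 0.1599, 0.4012]
orientation: [0.275, 3.13, -0.0]
force: [-0.6, 0.4, -2.2]
opening: 0.02
[0.5303 0.1599 0.2339] [-0.9847  0.1742 -0.    ] [-0.6468  0.4416 -2.2005] [ 0.0282 -0.1401 -0.0031]
```

```bash
python3 -m creep '[[[-0.4,0,0],[0,0,0]],[[-0.4,0,0],[0,0,0]],[[-0.4,0,0],[0,0,0]],[[-0.4,0,0],[0,0,0]],[[-0.3,0,0],[0,0,0]],[[-0.1,0,0],[0,0,0]],[[0,0,0],[0,0,0]],[[0,0,0],[0,0,0]]]';  python3 - <<'E'
from h import *
np.set_printoptions(precision=4,suppress=True)
s,T,g=status();print(g,T[:,0],s['force'],s['wrist_torque'])
c=cam("wrist","pics/w10");cam("scene","pics/s10")
crop("pics/w10.png",180,120,220,150,3,"pics/w10c.png");crop("pics/s10.png",320,160,70,70,9,"pics/s10c.png")
E
```

```text
t: 11.98
tool_pos: [0.5495, 0.1566, 0.4011]
orientation: [-0.274, -3.129, -0.0]
force: [-0.2, -0.2, -0.8]
opening: 0.0197
[0.5495 0.1566 0.2338] [-0.9848  0.174   0.0003] [-0.1662 -0.1754 -0.7971] [ 0.0156 -0.121   0.0011]
```

View pics/w10c.png

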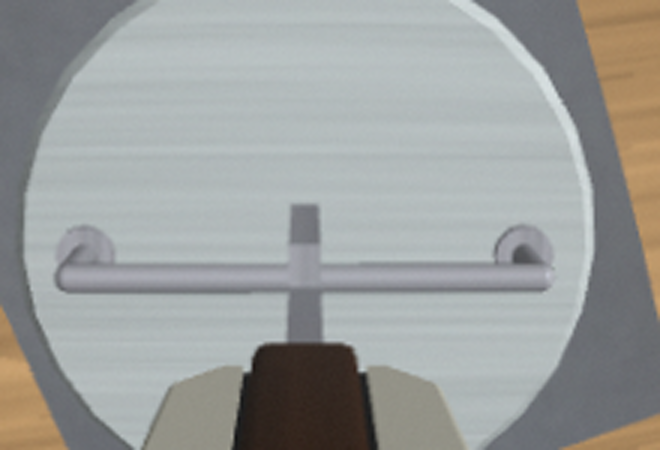

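View pics/s10c.png

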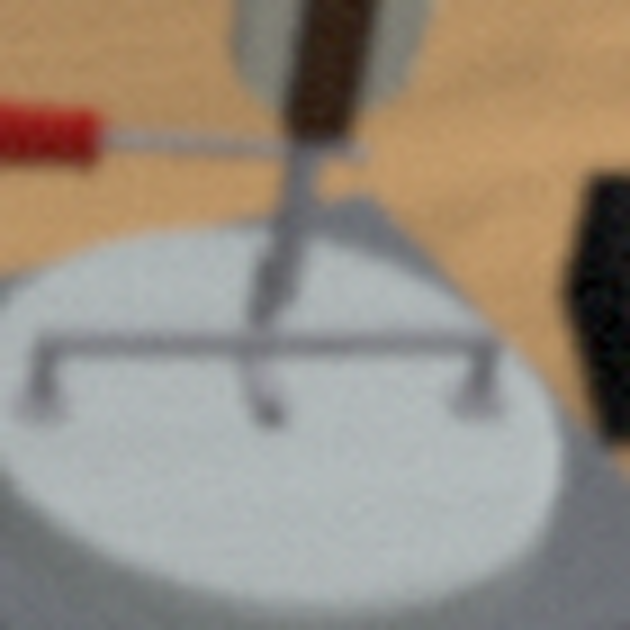

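The hook is under the bar at mid-length (bar crop row 277, prong tip visible beyond the bar in the scene crop at (268,412)). Raising to feel.

```bash
cat >> h.py <<'E'
def feel(n=4):
    f=[];w=[]
    for i in range(n):
        read_camera("wrist");s=read_state();f.append(s["force"]);w.append(s["wrist_torque"])
    s,T,g=status();np.set_printoptions(precision=4,suppress=True)
    print("t",round(s["t"],2),"g",g,"F",np.mean(f,0).round(2),"sd",np.std(f,0).round(2),"M",np.mean(w,0).round(3),"Mtool",(T.T@np.mean(w,0)).round(3))
E
python3 -c "from h import *;feel()"
python3 -m creep '[[[0,0,-0.3],[0,0,0]],[[0,0,-0.3],[0,0,0]],[[0,0,-0.2],[0,0,0]],[[0,0,0],[0,0,0]]]';python3 -c "from h import *;feel()"
python3 -m creep '[[[0,0,-0.1],[0,0,0]],[[0,0,-0.05],[0,0,0]],[[0,0,0],[0,0,0]]]';python3 -c "from h import *;feel()"
```

```text
t 12.28 g [0.5495 0.1566 0.234 ] F [ 0.11  0.25 -1.45] sd [0.44 0.52 0.3 ] M [ 0.046 -0.163  0.002] Mtool [-0.074 -0.153 -0.002]
t: 12.62
tool_pos: [0.5497, 0.1567, 0.4102]
orientation: [0.274, 3.128, 0.001]
force: [-0.1, -0.2, -2.0]
opening: 0.0198
t 12.82 g [0.5495 0.1566 0.2419] F [ 0.36  0.18 -1.9 ] sd [0.19 0.2  0.61] M [ 0.052 -0.146 -0.022] Mtool [-0.077 -0.135  0.022]
t: 13.07
tool_pos: [0.5495, 0.1566, 0.4108]
orientation: [0.274, 3.13, 0.0]
force: [-0.1, 0.4, -2.0]
opening: 0.0197
t 13.27 g [0.5495 0.1566 0.2434] F [-0.11 -0.21 -2.2 ] sd [0.57 0.18 0.25] M [ 0.046 -0.138 -0.005] Mtool [-0.069 -0.128  0.005]
```

```bash

python3 -m creep '[[[0,0,-0.1],[0,0,0]],[[0,0,0],[0,0,0]]]';python3 -c "from h import *;feel(3)"
python3 -m creep '[[[0,0,-0.1],[0,0,0]],[[0,0,0],[0,0,0]]]';python3 -c "from h import *;feel(3)"
python3 -m creep '[[[0,0,-0.1],[0,0,0]],[[0,0,0],[0,0,0]]]';python3 -c "from h import *;feel(3)"
```

```text
t: 13.43
tool_pos: [0.5495, 0.1566, 0.4118]
orientation: [-0.274, -3.129, 0.0]
force: [0.4, -0.0, -2.7]
opening: 0.0198
t 13.58 g [0.5495 0.1566 0.2444] F [-0.02 -0.03 -2.02] sd [0.17 0.39 0.23] M [ 0.035 -0.135  0.026] Mtool [-0.058 -0.127 -0.026]
t: 13.75
tool_pos: [0.5494, 0.1566, 0.4123]
orientation: [-0.274, -3.129, 0.001]
force: [-0.5, 0.1, -5.3]
opening: 0.0195
t 13.9 g [0.5493 0.1566 0.2449] F [ 0.18 -0.64 -5.8 ] sd [0.16 0.58 0.62] M [-0.014 -0.222 -0.013] Mtool [-0.025 -0.221  0.014]
t: 14.07
tool_pos: [0.5494, 0.1564, 0.4135]
orientation: [-0.274, -3.129, 0.001]
force: [-0.3, -1.3, -7.2]
opening: 0.02
t 14.22 g [0.5494 0.1564 0.2462] F [-0.41 -1.12 -6.26] sd [0.47 0.52 0.43] M [-0.371 -0.065 -0.017] Mtool [ 0.354 -0.129  0.017]
```

```bash

python3 -m creep '[[[0,0,-0.1],[0,0,0]],[[0,0,0],[0,0,0]]]';python3 -c "
from h import *
feel(8);cam('scene','pics/s11');crop('pics/s11.png',290,160,120,110,6,'pics/s11c.png')"
```

```text
t: 14.38
tool_pos: [0.5495, 0.1566, 0.4148]
orientation: [-0.274, -3.13, 0.0]
force: [-0.5, -0.6, -7.1]
opening: 0.0195
t 14.78 g [0.5495 0.1566 0.2475] F [-0.39 -1.02 -6.29] sd [0.48 0.24 0.53] M [-0.318 -0.082  0.011] Mtool [ 0.299 -0.137 -0.011]
```

View pics/s11c.png

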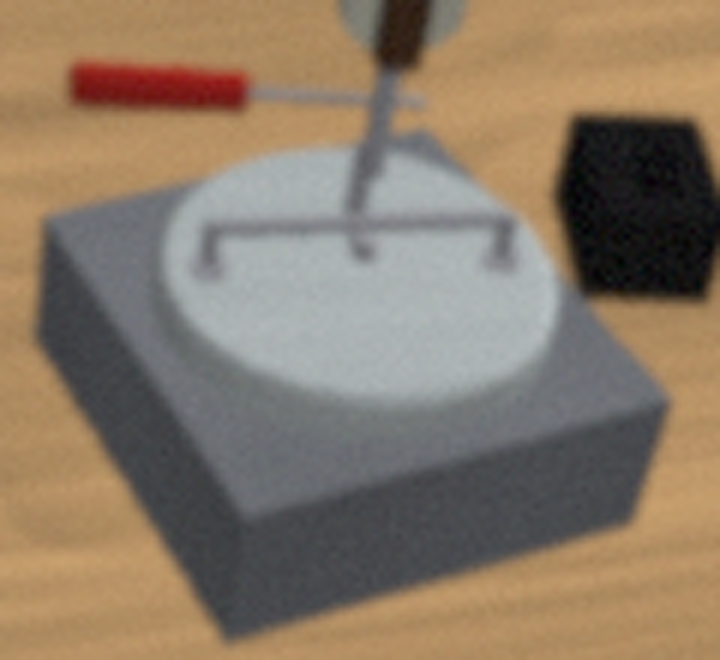

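+y end has risen (bar rows 230 → 218), so the heavy side is −y, |b|≈32 mm. Lower, shift 3 cm to −y, feel again.

```bash

python3 -m creep '[[[0,0,0.1],[0,0,0]],[[0,0,0.1],[0,0,0]],[[0,0,0.15],[0,0,0]],[[0,0,0.15],[0,0,0]],[[0,0,0.1],[0,0,0]],[[0,0,0],[0,0,0]],[[0,-0.6,0],[0,0,0]],[[0,-1,0],[0,0,0]],[[0,-1,0],[0,0,0]],[[0,-0.4,0],[0,0,0]],[[0,0,0],[0,0,0]],[[0,0,0],[0,0,0]]]';python3 -c "from h import *;feel(4)"
python3 -m creep '[[[0,0,-0.2],[0,0,0]],[[0,0,-0.1],[0,0,0]],[[0,0,-0.1],[0,0,0]],[[0,0,0],[0,0,0]]]';python3 -c "from h import *;feel(6)"
```

```text
t: 15.83
tool_pos: [0.5443, 0.1265, 0.4089]
orientation: [0.276, 3.129, 0.0]
force: [0.2, 0.2, -1.7]
opening: 0.0196
t 16.03 g [0.5444 0.1273 0.2415] F [ 0.15 -0.13 -2.04] sd [0.56 0.28 0.22] M [ 0.068 -0.156  0.001] Mtool [-0.094 -0.142 -0.001]
t: 16.37
tool_pos: [0.5441, 0.1272, 0.4121]
orientation: [-0.274, -3.128, 0.0]
force: [0.1, 1.1, -6.9]
opening: 0.0196
t 16.67 g [0.5441 0.1271 0.245 ] F [ 0.13  0.75 -6.97] sd [0.72 0.49 0.52] M [ 0.238 -0.144  0.028] Mtool [-0.26  -0.101 -0.028]
```

```bash

python3 -m creep '[[[0,0,-0.1],[0,0,0]],[[0,0,0],[0,0,0]],[[0,0,0],[0,0,0]]]';python3 -c "
from h import *
feel(8)"
python3 -m creep '[[[0,0,-0.1],[0,0,0]],[[0,0,0],[0,0,0]],[[0,0,0],[0,0,0]]]';python3 -c "
from h import *
feel(8);cam('scene','pics/s12');crop('pics/s12.png',290,160,120,110,6,'pics/s12c.png')"
```

```text
t: 16.92
tool_pos: [0.5443, 0.1269, 0.4136]
orientation: [-0.274, -3.129, 0.001]
force: [0.1, -1.4, -8.6]
opening: 0.0197
t 17.32 g [0.5443 0.127  0.2464] F [ 0.04 -0.4  -7.95] sd [0.33 0.36 0.38] M [-0.099 -0.108 -0.033] Mtool [ 0.079 -0.123  0.033]
t: 17.57
tool_pos: [0.5444, 0.1271, 0.4149]
orientation: [0.274, 3.129, 0.0]
force: [-0.2, -0.7, -7.8]
opening: 0.0195
t 17.97 g [0.5443 0.1271 0.2475] F [-0.15  0.14 -7.74] sd [0.41 0.49 0.56] M [ 0.057 -0.162 -0.004] Mtool [-0.084 -0.15   0.004]
```

View pics/s12c.png

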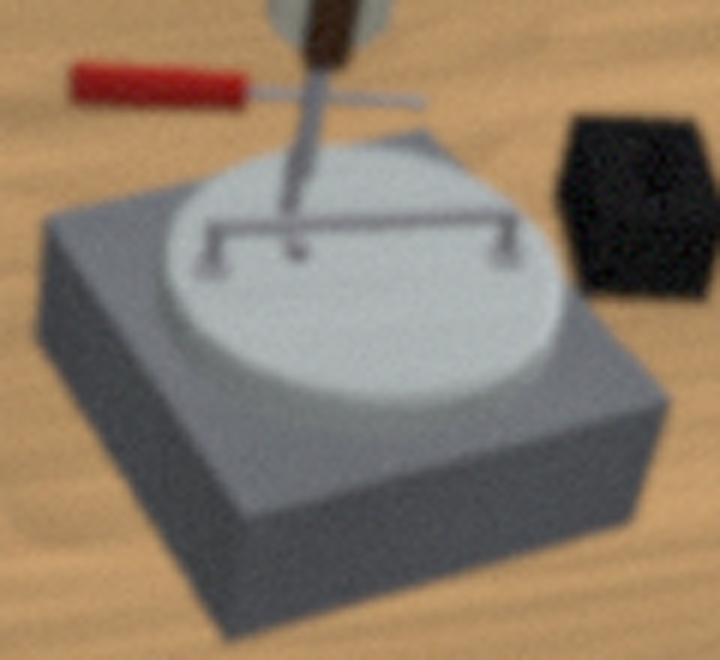

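+y end is still higher (rows 227 → 213). Combining forces with lateral friction gives W·(90−β)≈336, β≈37–44. Next spot: 40 mm.

```bash

python3 -m creep '[[[0,0,0.1],[0,0,0]],[[0,0,0.1],[0,0,0]],[[0,0,0.15],[0,0,0]],[[0,0,0.15],[0,0,0]],[[0,0,0.1],[0,0,0]],[[0,0,0],[0,0,0]],[[0,-0.5,0],[0,0,0]],[[0,-0.5,0],[0,0,0]],[[0,0,0],[0,0,0]],[[0,0,-0.2],[0,0,0]],[[0,0,-0.1],[0,0,0]],[[0,0,0],[0,0,0]]]';python3 -c "from h import *;feel(4)"
python3 -m creep '[[[0,0,-0.1],[0,0,0]],[[0,0,-0.1],[0,0,0]],[[0,0,0],[0,0,0]]]';python3 -c "from h import *;feel(6)
cam('scene','pics/s13');crop('pics/s13.png',290,160,120,110,6,'pics/s13c.png')"
```

```text
t: 19.02
tool_pos: [0.5426, 0.1171, 0.4118]
orientation: [-0.274, -3.129, 0.0]
force: [-0.4, -1.1, -2.6]
opening: 0.0193
t 19.22 g [0.5426 0.1173 0.2445] F [-0.28  0.02 -1.83] sd [0.49 0.55 0.39] M [-0.03  -0.115 -0.02 ] Mtool [ 0.009 -0.118  0.02 ]
t: 19.47
tool_pos: [0.5423, 0.1173, 0.4129]
orientation: [-0.274, -3.128, 0.0]
force: [-1.0, 0.9, -9.3]
opening: 0.0199
t 19.77 g [0.5424 0.1172 0.2461] F [-0.05 -0.03 -8.66] sd [0.37 0.8  0.48] M [ 0.035 -0.153 -0.01 ] Mtool [-0.062 -0.144  0.01 ]
```

View pics/s13c.png

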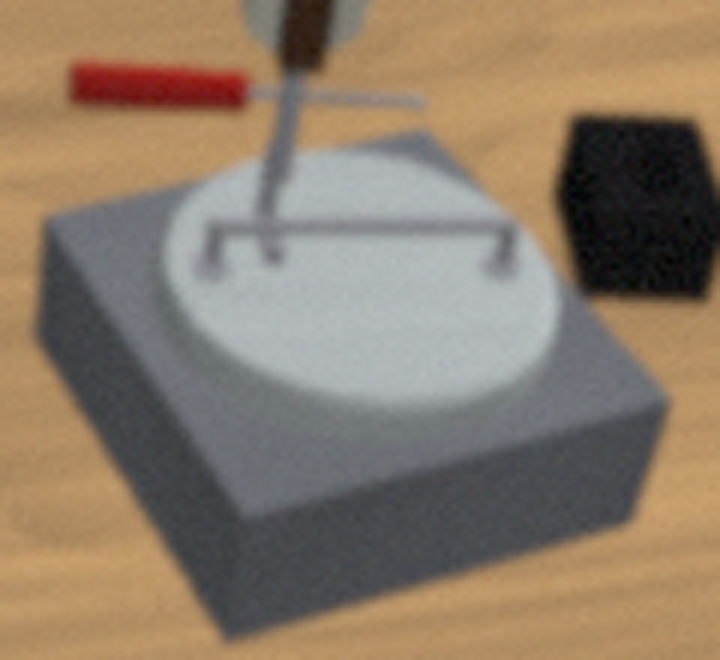

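Bar level (rows 227/227), and the lift force is about 6.8 N, a full lid's weight. Raise a few mm more and check level.

```bash

python3 -m creep '[[[0,0,-0.1],[0,0,0]],[[0,0,-0.1],[0,0,0]],[[0,0,-0.1],[0,0,0]],[[0,0,-0.1],[0,0,0]],[[0,0,0],[0,0,0]],[[0,0,0],[0,0,0]]]';python3 -c "from h import *;feel(6)
cam('scene','pics/s14');crop('pics/s14.png',290,160,120,110,6,'pics/s14c.png')"
```

```text
t: 20.32
tool_pos: [0.5426, 0.1172, 0.4179]
orientation: [0.274, 3.129, 0.0]
force: [-0.9, 0.5, -8.6]
opening: 0.0197
t 20.62 g [0.5425 0.1172 0.2503] F [ 0.25 -0.32 -8.86] sd [0.37 0.43 0.43] M [ 0.069 -0.143 -0.008] Mtool [-0.093 -0.129  0.008]
```

View pics/s14c.png

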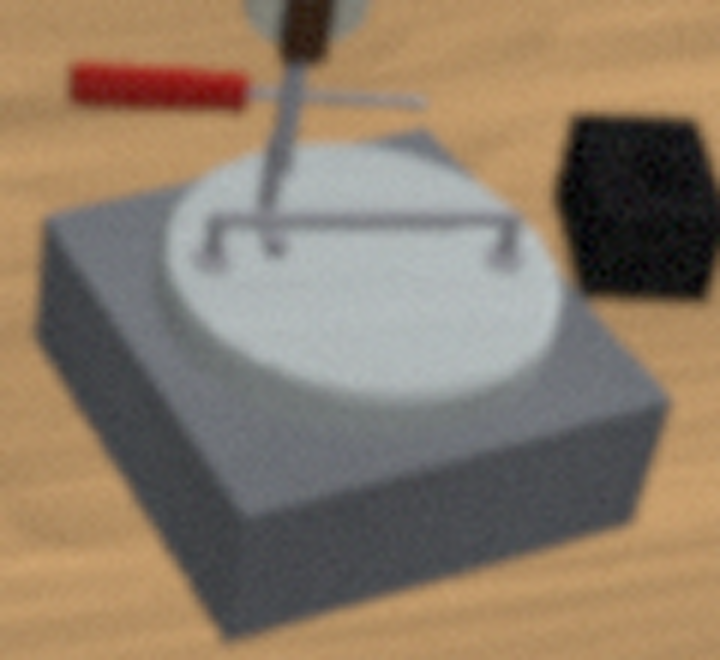

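Level and hanging freely (both ends at row 218). Lift on gently.

```bash

python3 -m creep '[[[0,0,-0.2],[0,0,0]],[[0,0,-0.3],[0,0,0]],[[0,0,-0.5],[0,0,0]],[[0,0,-0.7],[0,0,0]],[[0,0,-0.8],[0,0,0]],[[0,0,-0.8],[0,0,0]],[[0,0,-0.8],[0,0,0]],[[0,0,-0.7],[0,0,0]],[[0,0,-0.5],[0,0,0]],[[0,0,-0.3],[0,0,0]],[[0,0,-0.2],[0,0,0]],[[0,0,0],[0,0,0]]]';python3 -c "from h import *;feel(6)
cam('scene','pics/s15');crop('pics/s15.png',290,140,120,110,6,'pics/s15c.png')
cam('wrist','pics/w15')"
```

```text
t: 21.67
tool_pos: [0.5426, 0.1172, 0.4761]
orientation: [0.274, 3.129, 0.0]
force: [-0.3, 0.3, -8.5]
opening: 0.0202
t 21.97 g [0.5424 0.1172 0.3079] F [-0.62  0.03 -8.64] sd [0.46 0.46 0.28] M [ 0.037 -0.138  0.007] Mtool [-0.06  -0.13  -0.007]
```

View pics/s15c.png

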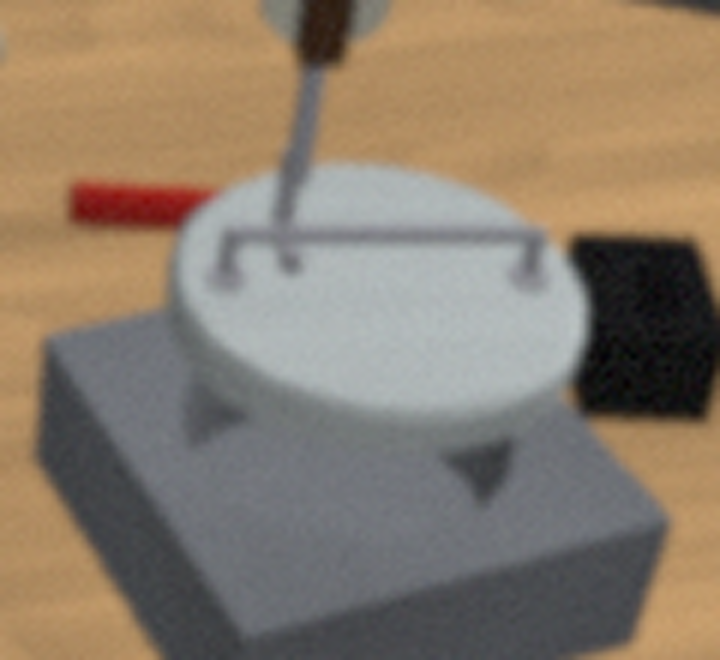

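View pics/w15.png

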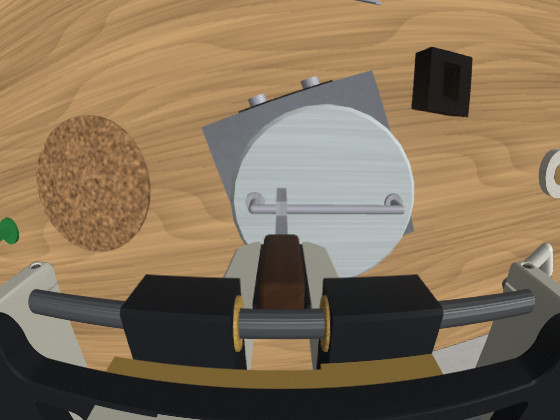

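```bash
python3 - <<'E'
from h import *
from scipy.optimize import least_squares
np.set_printoptions(precision=4,suppress=True)
s,T,g=status()
w1,w2,w15,t=[load("pics/"+n) for n in("w1","w2","w15","t0")]
def circ(c,pts,z):
    P=np.array([cast(c,*p,z)[:2] for p in pts])
    r=least_squares(lambda q:np.hypot(*(P-q[:2]).T)-q[2],[.5,-.18,.11]);return r.x,np.abs(r.fun).max()
print(circ(w1,[(107,232),(252,240),(168,162),(122,190),(225,180),(195,304)],.016))
print(circ(w15,[(37,178),(150,200),(84,115),(105,251),(130,140),(48,220)],.016))
print(circ(w2,[(13,197),(119,200),(58,129),(82,266),(105,160),(30,243)],.016))
print(circ(t,[un(u,v,5,290,160) for u,v in[(68,290),(525,290),(300,62),(300,518)]],.016))
l=cast(w15,251,209,.1894);r=cast(w15,405,209,.1894);print("bar",l,r,(l+r)/2,np.linalg.norm(r-l))
m=(l+r)/2
print("kin lid", g[:2]+.040*T[:2,1])
E
```

```text
(array([ 0.5059, -0.1844,  0.1104]), np.float64(0.004518365166435501))
(array([ 0.5081, -0.1875,  0.1119]), np.float64(0.0023689692141192625))
(array([ 0.5075, -0.1863,  0.1137]), np.float64(0.003732957455689759))
(array([ 0.5061, -0.1856,  0.1115]), np.float64(9.035907435805957e-05))
bar [0.5398 0.0909 0.1894] [0.5635 0.2255 0.1894] [0.5517 0.1582 0.1894] 0.1366399908758778
kin lid [0.5494 0.1566]
```

```bash

python3 -m creep '[[[-0.01,-0.2,0],[0,0,0]],[[-0.02,-0.4,0],[0,0,0]],[[-0.03,-0.6,0],[0,0,0]],[[-0.04,-0.8,0],[0,0,0]],[[-0.05,-1.0,0],[0,0,0]],[[-0.06,-1.2,0],[0,0,0]],[[-0.07,-1.4,0],[0,0,0]],[[-0.08,-1.6,0],[0,0,0]],[[-0.09,-1.8,0],[0,0,0]],[[-0.1,-2.0,0],[0,0,0]],[[-0.1,-2.1,0],[0,0,0]],[[-0.1,-2.1,0],[0,0,0]]]'
python3 -m creep '[[[-0.1,-2.1,0],[0,0,0]],[[-0.1,-2.1,0],[0,0,0]],[[-0.1,-2.1,0],[0,0,0]],[[-0.1,-2.0,0],[0,0,0]],[[-0.1,-2.0,0],[0,0,0]],[[-0.09,-1.8,0],[0,0,0]],[[-0.08,-1.6,0],[0,0,0]],[[-0.07,-1.4,0],[0,0,0]],[[-0.06,-1.2,0],[0,0,0]],[[-0.05,-1.0,0],[0,0,0]],[[-0.04,-0.8,0],[0,0,0]],[[-0.03,-0.6,0],[0,0,0]]]'
python3 -m creep '[[[-0.03,-0.4,0],[0,0,0]],[[-0.02,-0.2,0],[0,0,0]],[[0,0,0],[0,0,0]],[[0,0,0],[0,0,0]],[[0,0,0],[0,0,0]]]'
python3 -c "from h import *;feel(6)
cam('scene','pics/s16');crop('pics/s16.png',160,120,130,150,5,'pics/s16c.png')
cam('wrist','pics/w16');cam('top','pics/t16')
s,T,g=status();print(T)
l=g+.04*T[:,1];print(l,T.T@(np.array([.507,-.186,0])-l)*100)"
```

```text
t: 23.07
tool_pos: [0.5229, -0.0357, 0.4759]
orientation: [0.275, 3.129, -0.001]
force: [0.9, 0.0, -9.4]
opening: 0.0197
t: 24.07
tool_pos: [0.4998, -0.2205, 0.4757]
orientation: [-0.275, -3.129, 0.0]
force: [-0.2, 0.0, -7.2]
opening: 0.0196
t: 24.48
tool_pos: [0.4997, -0.225, 0.4758]
orientation: [0.273, 3.13, 0.0]
force: [0.6, 0.6, -9.3]
opening: 0.02
t 24.78 g [ 0.4996 -0.2253  0.3085] F [ 0.15  0.04 -8.83] sd [0.36 0.61 0.52] M [ 0.019 -0.129 -0.003] Mtool [-0.041 -0.124  0.003]
[[-0.9848  0.1738 -0.    ]
 [ 0.1738  0.9848  0.    ]
 [ 0.      0.     -1.    ]]
[ 0.5065 -0.1861  0.3084] [-0.0523  0.0149 30.8414]
```

View pics/s16c.png

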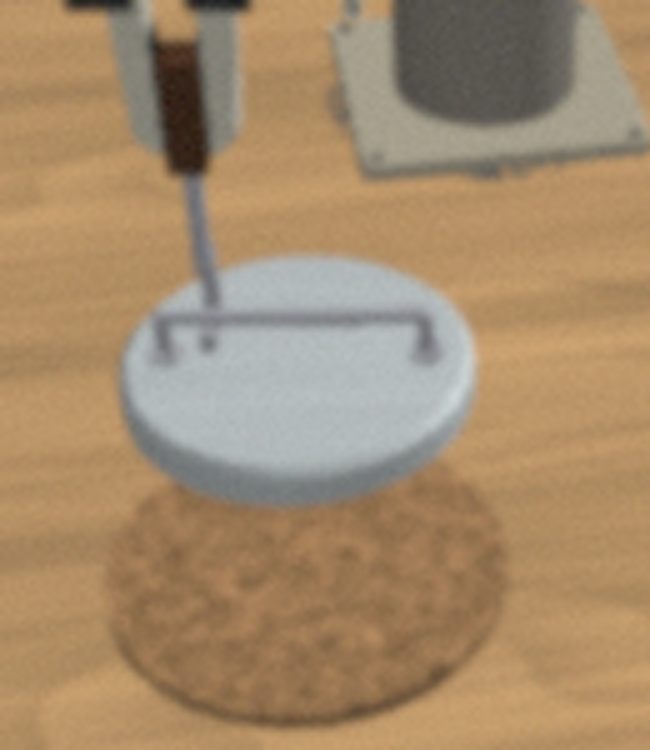

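View pics/w16.png

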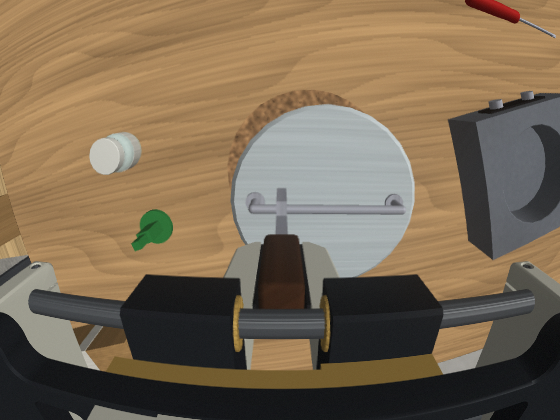

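View pics/t16.png

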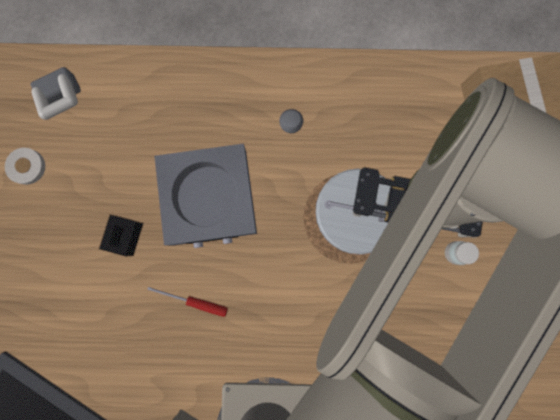

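Level over the mat. Lower 11 cm, then slowly.

```bash

python3 -m creep '[[[0,0,0.3],[0,0,0]],[[0,0,0.6],[0,0,0]],[[0,0,0.9],[0,0,0]],[[0,0,1.2],[0,0,0]],[[0,0,1.4],[0,0,0]],[[0,0,1.5],[0,0,0]],[[0,0,1.4],[0,0,0]],[[0,0,1.2],[0,0,0]],[[0,0,1.0],[0,0,0]],[[0,0,0.7],[0,0,0]],[[0,0,0.5],[0,0,0]],[[0,0,0.3],[0,0,0]]]'
python3 -m creep '[[[0,0,0.1],[0,0,0]],[[0,0,0],[0,0,0]],[[0,0,0],[0,0,0]]]'
python3 -c "from h import *;feel(4)"
python3 -m creep '[[[0,0,0.1],[0,0,0]],[[0,0,0.1],[0,0,0]],[[0,0,0.1],[0,0,0]],[[0,0,0.1],[0,0,0]],[[0,0,0.1],[0,0,0]],[[0,0,0.1],[0,0,0]],[[0,0,0],[0,0,0]]]'
python3 -c "from h import *;feel(4)"
```

```text
t: 25.93
tool_pos: [0.4995, -0.2255, 0.3651]
orientation: [-0.274, -3.129, -0.0]
force: [0.0, -0.1, -8.0]
opening: 0.0197
t: 26.18
tool_pos: [0.4997, -0.2256, 0.3655]
orientation: [0.274, 3.129, -0.001]
force: [0.0, -1.0, -8.0]
opening: 0.0194
t 26.38 g [ 0.4998 -0.2257  0.198 ] F [ 0.58  0.2  -8.63] sd [0.69 0.42 0.57] M [ 0.032 -0.137 -0.01 ] Mtool [-0.056 -0.129  0.01 ]
t: 26.97
tool_pos: [0.4994, -0.2255, 0.3584]
orientation: [-0.274, -3.129, -0.0]
force: [-0.2, -0.3, -8.6]
opening: 0.0196
t 27.17 g [ 0.4995 -0.2255  0.1915] F [ 0.24  0.23 -8.63] sd [0.43 0.67 0.44] M [ 0.034 -0.135 -0.004] Mtool [-0.056 -0.127  0.004]
```

Contact expected near g = 0.187.

```bash

python3 -m creep '[[[0,0,0.1],[0,0,0]],[[0,0,0.1],[0,0,0]],[[0,0,0.1],[0,0,0]],[[0,0,0.1],[0,0,0]],[[0,0,0.05],[0,0,0]],[[0,0,0.05],[0,0,0]],[[0,0,0],[0,0,0]]]'
python3 -c "from h import *;feel(4)"
python3 -m creep '[[[0,0,0.05],[0,0,0]],[[0,0,0.05],[0,0,0]],[[0,0,0.1],[0,0,0]],[[0,0,0],[0,0,0]]]'
python3 -c "from h import *;feel(4)"
```

```text
t: 27.75
tool_pos: [0.4995, -0.2255, 0.3539]
orientation: [0.274, 3.13, 0.0]
force: [-0.3, 0.4, -6.9]
opening: 0.0199
t 27.95 g [ 0.4995 -0.2255  0.1866] F [-1.22  0.94 -5.85] sd [0.58 0.35 0.29] M [0.293 0.159 0.009] Mtool [-0.261  0.207 -0.009]
t: 28.28
tool_pos: [0.4998, -0.2257, 0.3523]
orientation: [0.274, 3.128, -0.001]
force: [0.4, -0.3, -1.7]
opening: 0.0197
t 28.48 g [ 0.4997 -0.2256  0.1847] F [-0.08 -0.17 -1.85] sd [0.17 0.34 0.57] M [ 0.016 -0.162 -0.013] Mtool [-0.044 -0.157  0.013]
```

```bash

python3 -m creep '[[[0,0,0.2],[0,0,0]],[[0,0,0.2],[0,0,0]],[[0,0,0.2],[0,0,0]],[[0,0,0.15],[0,0,0]],[[0,0,0],[0,0,0]],[[0,0,0],[0,0,0]]]'
python3 -c "from h import *;feel(3)"
python3 -m creep '[[[0.3,0,0],[0,0,0]],[[0.4,0,0],[0,0,0]],[[0.4,0,0],[0,0,0]],[[0.4,0,0],[0,0,0]],[[0,0,0],[0,0,0]]]'
python3 -c "from h import *;feel(2)"
python3 -m creep '[[[0.4,0,0],[0,0,0]],[[0.6,0,0],[0,0,0]],[[0.6,0,0],[0,0,0]],[[0.4,0,0],[0,0,0]],[[0.2,0,0],[0,0,0]],[[0,0,0],[0,0,0]]]'
python3 -c "from h import *;feel(2)
cam('wrist','pics/w17');cam('scene','pics/s17');crop('pics/s17.png',160,120,130,150,5,'pics/s17c.png')"
```

```text
t: 28.98
tool_pos: [0.4995, -0.2255, 0.344]
orientation: [-0.274, -3.129, -0.0]
force: [-0.4, 0.8, -1.3]
opening: 0.02
t 29.13 g [ 0.4996 -0.2256  0.1771] F [ 0.34  0.25 -1.66] sd [0.38 0.74 0.49] M [ 0.019 -0.14   0.01 ] Mtool [-0.043 -0.135 -0.01 ]
t: 29.55
tool_pos: [0.484, -0.2228, 0.3442]
orientation: [-0.274, -3.129, -0.0]
force: [-0.5, 0.4, -1.6]
opening: 0.0196
t 29.65 g [ 0.4846 -0.2229  0.1771] F [-0.62  0.39 -1.32] sd [0.43 0.7  0.21] M [ 0.035 -0.131 -0.019] Mtool [-0.057 -0.123  0.019]
t: 30.15
tool_pos: [0.4626, -0.219, 0.3443]
orientation: [0.274, 3.13, -0.0]
force: [-0.7, 0.1, -1.5]
opening: 0.0196
t 30.25 g [ 0.4631 -0.2191  0.1771] F [ 0.08  0.11 -2.14] sd [0.43 0.06 0.47] M [ 0.044 -0.117  0.012] Mtool [-0.064 -0.108 -0.012]
```

View pics/w17.png

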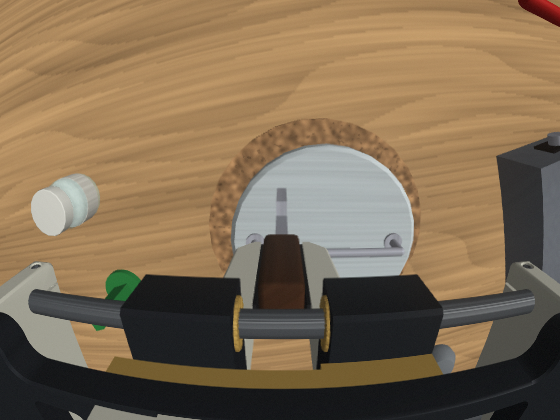

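View pics/s17c.png

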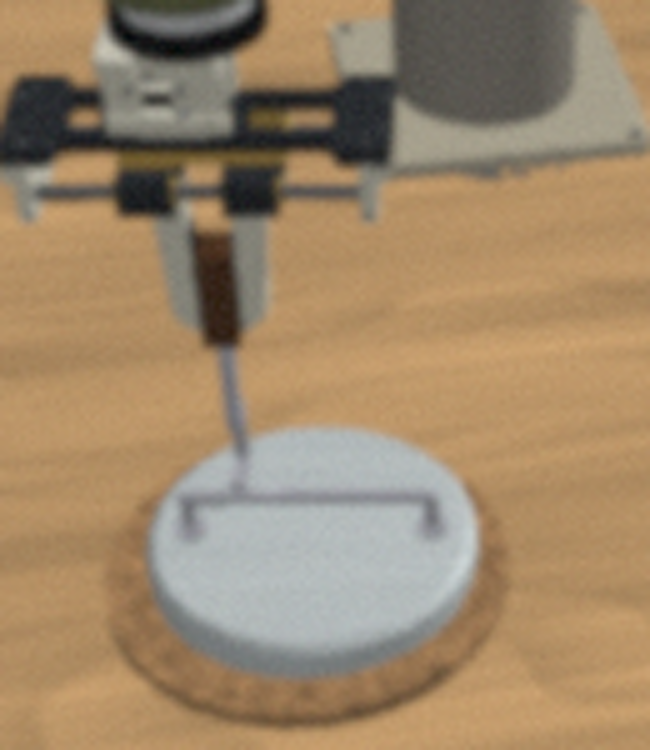

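Unhooked, lid flat on the mat. Up and back to the holder.

```bash

python3 -m creep '[[[0,0,-0.6],[0,0,0]],[[0,0,-1.4],[0,0,0]],[[0,0,-2.2],[0,0,0]],[[0,0,-2.6],[0,0,0]],[[0,0,-2.6],[0,0,0]],[[0,0,-2.2],[0,0,0]],[[0,0,-1.4],[0,0,0]],[[0,0,-0.7],[0,0,0]],[[0,0,0],[0,0,0]]]'
python3 -c "from h import *
s,T,g=status();print(g,T.T@(np.array([.449,.361,.314])-g)*100,T[:,0])"
```

```text
t: 31.1
tool_pos: [0.4634, -0.2192, 0.4835]
orientation: [0.274, 3.126, -0.002]
force: [0.3, -0.5, -1.8]
opening: 0.0197
[ 0.46392607 -0.21951307  0.31625066] [11.55838191 56.90890871  0.11256918] [-0.98477993  0.17377262 -0.00340016]
```

```bash

python3 -m creep '[[[0.2,1,0],[0,0,0]],[[0.4,2,0],[0,0,0]],[[0.6,3,0],[0,0,0]],[[0.6,3,0],[0,0,0]],[[0.6,3,0],[0,0,0]],[[0.6,3,0],[0,0,0]],[[0.6,3,0],[0,0,0]],[[0.6,3,0],[0,0,0]],[[0.6,3,0],[0,0,0]],[[0.6,3,0],[0,0,0]],[[0.6,3,0],[0,0,0]],[[0.6,3,0],[0,0,0]]]'
python3 -m creep '[[[0.6,3,0],[0,0,0]],[[0.6,3,0],[0,0,0]],[[0.6,3,0],[0,0,0]],[[0.6,3,0],[0,0,0]],[[0.6,3,0],[0,0,0]],[[0.6,3,0],[0,0,0]],[[0.5,2.5,0],[0,0,0]],[[0.3,1.5,0],[0,0,0]],[[0.2,1,0],[0,0,0]],[[0.2,0.5,0],[0,0,0]],[[0.16,0.4,0],[0,0,0]]]'
python3 -m creep '[[[0,0,0],[0,0,2.2]],[[0,0,0],[0,0,2.2]],[[0,0,0],[0,0,0]],[[0,0,0],[0,0,0]]]'
python3 -c "from h import *
s,T,g=status();print(g,T.T@(np.array([.449,.361,.134])-g)*100,T)
cam('wrist','pics/w18');crop('pics/w18.png',240,125,80,120,5,'pics/w18c.png')"
```

```text
t: 32.1
tool_pos: [0.4545, 0.1194, 0.4793]
orientation: [-0.274, -3.127, 0.001]
force: [0.9, -1.1, -1.9]
opening: 0.0198
t: 33.02
tool_pos: [0.4481, 0.3613, 0.4806]
orientation: [-0.274, -3.129, 0.002]
force: [0.3, 0.4, -1.6]
opening: 0.0196
t: 33.35
tool_pos: [0.4484, 0.3605, 0.4814]
orientation: [0.394, 3.117, -0.0]
force: [0.1, 0.1, -0.8]
opening: 0.0195
[0.44845994 0.36047142 0.31406799] [-0.03525988  0.06675807 18.00679904] [[-9.68507576e-01  2.48984020e-01  1.79659768e-04]
 [ 2.48983991e-01  9.68507586e-01 -1.67659397e-04]
 [-2.15746359e-04 -1.17646990e-04 -9.99999970e-01]]
```

View pics/w18c.png

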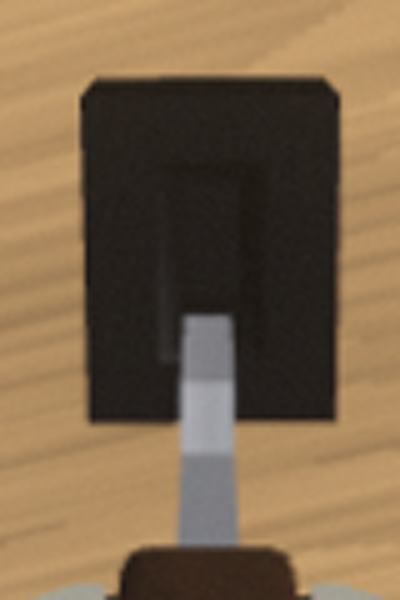

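Same relation of hook and holder as right after extraction (hook end at crop row 315 → image row 188), so no slip. Descend.

```bash

python3 -m creep '[[[-0.03,0.06,1.0],[0,0,0]],[[0,0,2],[0,0,0]],[[0,0,2.5],[0,0,0]],[[0,0,2.5],[0,0,0]],[[0,0,1.8],[0,0,0]],[[0,0,1.2],[0,0,0]],[[0,0,0.8],[0,0,0]],[[0,0,0.4],[0,0,0]],[[0,0,0],[0,0,0]],[[0,0,0],[0,0,0]]]'
python3 -c "from h import *;feel(3);cam('wrist','pics/w19');crop('pics/w19.png',240,125,80,120,5,'pics/w19c.png')"
```

```text
t: 34.23
tool_pos: [0.4489, 0.362, 0.3603]
orientation: [0.394, 3.116, 0.002]
force: [0.1, -0.0, -1.3]
opening: 0.0198
t 34.38 g [0.4493 0.3623 0.1934] F [-0.41 -0.13 -1.66] sd [0.38 0.65 0.4 ] M [ 0.028 -0.167  0.014] Mtool [-0.069 -0.155 -0.014]
```

View pics/w19c.png

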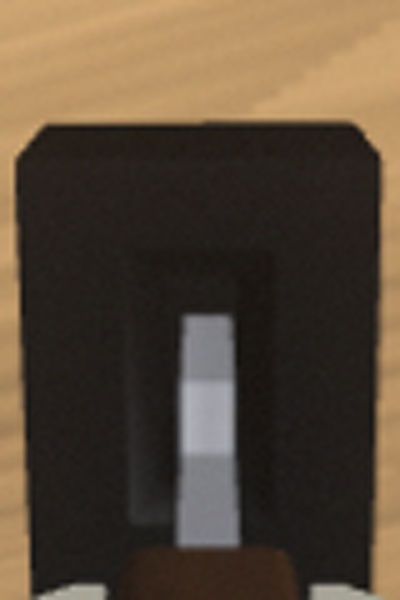

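```bash

python3 -m creep '[[[0.0,-0.12,0],[0,0,0]],[[0,0,0],[0,0,0]],[[0,0,0.4],[0,0,0]],[[0,0,0.5],[0,0,0]],[[0,0,0.6],[0,0,0]],[[0,0,0.6],[0,0,0]],[[0,0,0],[0,0,0]]]'
python3 -c "from h import *;feel(3)"
```

```text
t: 35.02
tool_pos: [0.4478, 0.3603, 0.3359]
orientation: [-0.394, -3.114, 0.003]
force: [-0.0, -0.1, -2.0]
opening: 0.0199
t 35.17 g [0.4482 0.3606 0.1707] F [-0.53 -0.25 -1.47] sd [1.01 0.3  0.19] M [ 0.039 -0.148  0.   ] Mtool [-0.074 -0.133 -0.   ]
```

```bash

python3 -m creep '[[[0,0,0.5],[0,0,0]],[[0,0,0.7],[0,0,0]],[[0,0,0.7],[0,0,0]],[[0,0,0.6],[0,0,0]],[[0,0,0.4],[0,0,0]],[[0,0,0.3],[0,0,0]],[[0,0,0],[0,0,0]],[[0,0,0],[0,0,0]]]'
python3 -c "from h import *;feel(3)"
```

```text
t: 35.83
tool_pos: [0.4483, 0.3607, 0.3061]
orientation: [-0.394, -3.117, 0.0]
force: [-0.0, -0.7, -0.8]
opening: 0.0198
t 35.98 g [0.4486 0.3609 0.1394] F [ 0.16 -0.07 -1.59] sd [0.48 0.67 0.16] M [ 0.001 -0.174  0.036] Mtool [-0.044 -0.168 -0.036]
```

```bash

python3 -m creep '[[[0,0,0.2],[0,0,0]],[[0,0,0.15],[0,0,0]],[[0,0,0.1],[0,0,0]],[[0,0,0],[0,0,0]]]'
python3 -c "from h import *;feel(3)"
python3 -m creep '[[[0,0,0.1],[0,0,0]],[[0,0,0],[0,0,0]]]'
python3 -c "from h import *;feel(3)"
```

```text
t: 36.32
tool_pos: [0.4483, 0.3607, 0.3017]
orientation: [0.394, 3.117, 0.0]
force: [0.0, 0.4, -2.4]
opening: 0.0197
t 36.47 g [0.4483 0.3607 0.1344] F [ 0.38  0.18 -1.79] sd [0.17 0.37 0.71] M [ 0.046 -0.171  0.007] Mtool [-0.087 -0.154 -0.007]
t: 36.63
tool_pos: [0.4484, 0.3607, 0.3017]
orientation: [0.394, 3.116, 0.0]
force: [-2.0, -1.6, 5.4]
opening: 0.0197
t 36.78 g [0.4484 0.3607 0.1344] F [-2.57 -1.23  5.56] sd [0.57 0.49 0.14] M [-0.504  0.539 -0.035] Mtool [0.623 0.396 0.035]
```

Standing on the floor. Ease off and release.

```bash

python3 -m creep '[[[0,0,-0.08],[0,0,0]],[[0,0,0],[0,0,0]],[[0,0,0],[0,0,0]]]'
python3 -m creep '[[[0,0,0],[0,0,0]],[[0,0,0],[0,0,0]],[[0,0,0],[0,0,0]],[[0,0,0],[0,0,0]],[[0,0,0],[0,0,0]],[[0,0,0],[0,0,0]],[[0,0,0],[0,0,0]],[[0,0,0],[0,0,0]],[[0,0,0],[0,0,0]],[[0,0,0],[0,0,0]]]' 70
python3 -c "from h import *;feel(2);cam('wrist','pics/w20')"
```

```text
t: 37.03
tool_pos: [0.4484, 0.3607, 0.3017]
orientation: [0.394, 3.117, 0.0]
force: [-0.2, 0.2, 1.1]
opening: 0.0198
t: 37.87
tool_pos: [0.4483, 0.3607, 0.3015]
orientation: [-0.394, -3.117, 0.0]
force: [-0.7, -0.3, 0.7]
opening: 0.0652
t 37.97 g [0.4483 0.3607 0.1342] F [-0.12 -0.09  0.48] sd [0.37 0.23 0.12] M [ 0.056 -0.114 -0.018] Mtool [-0.082 -0.096  0.018]
```

View pics/w20.png

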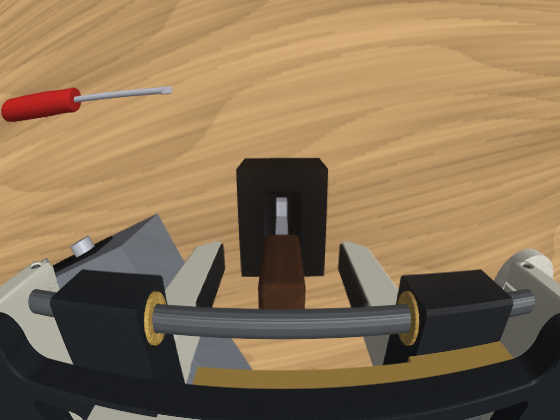

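Lifter stands free between the open fingers. Move up and check.

```bash

python3 -m creep '[[[0,0,-0.5],[0,0,0]],[[0,0,-1.5],[0,0,0]],[[0,0,-2.5],[0,0,0]],[[0,0,-2.5],[0,0,0]],[[0,0,-2.5],[0,0,0]],[[0,0,-2.5],[0,0,0]],[[0,0,-2],[0,0,0]],[[0,0,-1],[0,0,0]],[[0,0,0],[0,0,0]],[[0,0,0],[0,0,0]]]'
python3 -c "
from h import *
cam('scene','pics/s21');cam('wrist','pics/w21');cam('top','pics/t21');feel(1)
crop('pics/s21.png',100,120,320,170,2,'pics/s21c.png')
w=load('pics/w21')"
```

```text
t: 38.85
tool_pos: [0.4484, 0.3607, 0.4514]
orientation: [0.394, 3.116, 0.001]
force: [-0.1, 0.3, -0.9]
opening: 0.065
t 39.05 g [0.4476 0.3602 0.2822] F [-0.34  0.2   0.14] sd [0. 0. 0.] M [ 0.046 -0.139  0.001] Mtool [-0.079 -0.123 -0.001]
```

View pics/s21c.png

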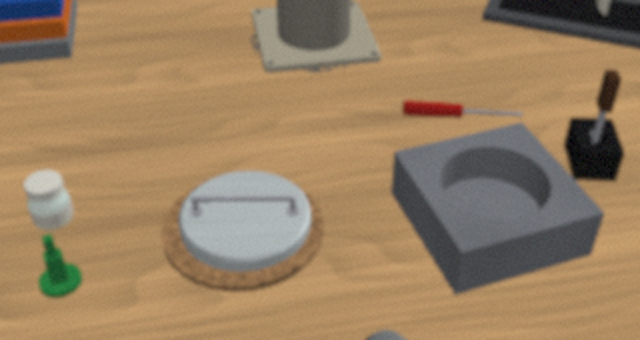

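View pics/w21.png

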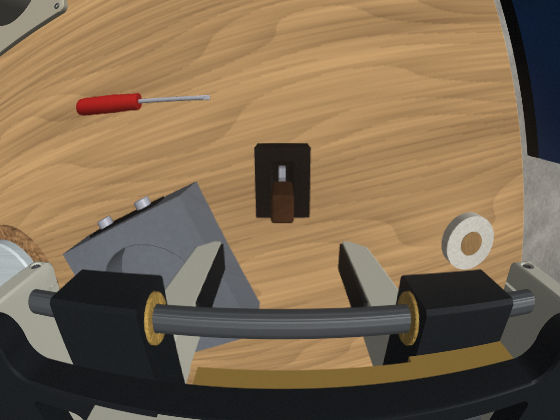

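View pics/t21.png

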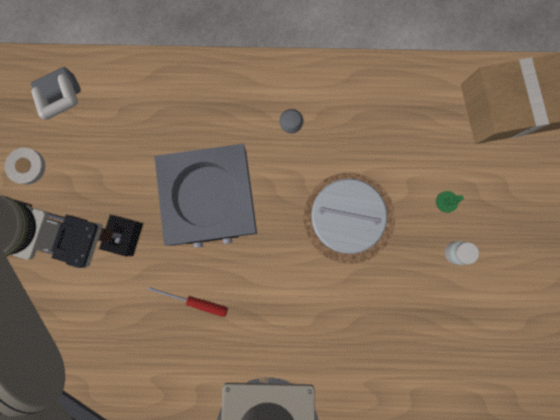

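The lid is centred on the mat (top view lid (349,216), mat (349,217)). The lifter stands as at the start, the gripper is clear, and the other things haven't moved.

```bash
python3 -c "
from plant import *
print(close_job())"
```

```text
the job is handed in; nothing more can be done
None
```

The job is done and handed in at about 39 s of the 72 s allowed; no verdict was reported.

- **Finding the balance:** I took the lifter from its holder, hooked under the bar and tried three spots. At the middle the lift force was about 4.4 N and the +y end rose. At 30 mm towards −y it was about 5.9 N, with the +y end still high. At 40 mm towards −y the lid came up level with its full weight of about 6.8 N. The tilt in the first two tries was about 0.05 rad or less by my estimate, against the limit of 0.15.
- **Lifting and setting down:** I lifted the lid level, about 60 mm up, carried it over and lowered it in steps of about 1 mm onto the mat. I then unhooked the lifter and stood it back in the holder, where it touched the floor with about 5 to 6 N.
- **Last checks:**
  - The lid and mat centres agree within about a pixel in the top view, which is 2 to 3 mm.
  - The bar looks level and the lid flat in the scene view.
  - The lifter stands upright in its slot as it did at the start.
  - The open gripper is about 15 cm above its grasp height and touches nothing.
  - The mouse, jar, printed part and screwdriver are where they were.
- **Disagreements:**
  - The wrist camera put the hook about 4 px (3 to 4 mm) off the position worked out from the arm. I measured the hook and bar in the same picture so this cancelled out.
  - The forces at the first two spots agreed only after I allowed for the sideways friction on the bar.

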